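Load, lock and start the specimen jar label reader

ROBOT

A 6-joint arm with a two-finger parallel gripper is mounted at the origin on the work surface. World frame = base frame: x ahead of the robot, y to its left, z up, the work surface at z = 0. Lengths are in m, angles in rad, forces in N, time in s.
With the tool pointing down it reaches from about 0.35 to 0.85 m from the base axis. Payload 8.1 kg.
Tool frame: the origin (TCP) lies at the very end of the fingers, on their centre line; the grasp point (between the pads) lies 19 mm behind it (r.tcp_to_grasp is the z of the grasp point in the tool frame, in m); z points along the fingers, y is the line along which they close (so a half turn about z gives the same grasp; the last joint's range is limited). The gripper opens to 93 mm and grips with 3 to 60 N. Pads are 15 mm wide; open, the fingers measure 128 mm over their backs; the gripper's body (75 mm by 188 mm) begins 65 mm behind the grasp point.
Start: joints at [1.065, 0.13, 1.488, -0, 1.523, -0.085], TCP at [0.245, 0.548, 0.219] pointing down, gripper open.
Joint ranges: [-2.96, 2.96], [-0.89, 2.26], [0.02, 2.5], [-1.34, 4.48], [0, 2.73], [-2.66, 2.66]. Speed limits (rad/s): [2.39, 2.39, 2.79, 3.14, 3.14, 3.14].

INTERFACE

Orientations are given as [roll, pitch, yaw] about the fixed x, y, z axes, in that order (R = Rz(yaw) Ry(pitch) Rx(roll)).
In Python, from workcell import r gives the robot as it stands.
- The arm moves only by the tool play_rows, never from a script. Its argument "steps" is a list of rows, each a list of 7 numbers: the opening, from -1 (shut) to 1 (fully open), then the shift along the tool's x, y, z scaled (see below), then the turn, a rotation vector about the tool's x, y, z scaled (see below). In form: [[grip, tx, ty, tz, ax, ay, az], ...]. A call has 1 to 10 rows; each row shifts and turns the commanded pose from where the row before left it, along the tool's axes as they then stand; what a row does not reach is not made up. The controller multiplies each number of a shift by 30 mm and each number of a turn by 0.08 rad. A row lasts 1/12 s, in which the tool goes at most 41.7 mm and 7.16 degrees, less where a joint would pass 70% of its speed; a pose out of reach is approached as far as the arm can. A call with a number of a shift or a turn outside -1 to 1 is refused whole. A call with a gripper value outside its range is refused whole. The fingers move at their own pace and stop on an object; "squeeze" is the grip in N (left out, the last holds). Time passes only in rows, so rows that do not move let the fingers close. It gives the time, the measured TCP pose, the force, the opening and the grip force at its end, in the units of the state.
- r.get_obs(): the state, without advancing time (a new reading comes with each control period).
- r.read_camera(name): name is "side" or "top"; returns the picture (400x640x3 uint8, red, green, blue); there is no depth.
- r.get_calibration(name): a dict with "camera_matrix" (3x3 intrinsics, pixels), "dist" ([k1, k2, p1, p2, k3] as OpenCV has them; the pictures are not rectified), "position" and "orientation" of the camera in the world. Camera axes: x right, y down, z forward; pixel columns grow to the right and rows downward; lengths in m; the calibration is good to about 2 mm. A picture is of the moment at which its call begins. get_calibration takes no time and is no camera call.
- r.finish_job(): hands the job in; it is judged then, once.
Trained networks look in the newest picture that a camera, given by its name, has taken for a name from the list of things; names that differ only in an ending like _2 or _b are one class to them, and where a whole thing is asked for, a point or a joint stands for the part that bears it (a point fixed in the world has none). Each returns a list of dicts, best first, with "conf" (0 to 1); they miss things now and then, are a little off and sometimes report something else, mostly with a low value. They report only what shows in the picture. A call takes as long as a camera call. They do not tell look-alikes from the thing itself.
- r.cut_out(camera, target): "pixels" (400x640 bool, what is visible of it) and "rect" ([left, top, width, height] in pixels, round what is visible of it).
The state is a dict: "t": time; "q": joint angles; "qd": joint speeds; "tau": joint torques, N m; "tcp_pos": TCP position; "tool_rot": TCP orientation; "ft_force": force on the tool from outside, world axes, zero at the start; "ft_torque": the same for the moment, N m; "gripper_width": opening from 0.0 (shut) to 1.0 (fully open); "gripper_force": force on a finger pad.
Only numpy, scipy, OpenCV 4.12 (cv2) and the standard library are available. Lean on these libraries where they do the work, as an engineer would, in place of code of your own. Each camera call takes 0.05 s, during which the arm holds its last target. There are 200 camera calls.

TASK

Stand every specimen jar upright on the rubber strip of the reader's pulled-out carriage, each turned so that its label squarely faces the reader's window; only then slide the carriage fully home, lock it by pushing the loose steel pin through both eyes until its handle meets the outer eye, and then press the read key right down. At the end all jars must still stand so with the carriage home and pinned, and the other things on the bench must be left where they are.

Things in the scene. Friction and masses are not known exactly. Their poses are not given: they have to be found in the camera images.
- jar1: Specimen jar, at first on the blue 3 mm thick bench mat (may be absent; all jars are alike): clear cylinder with white screw cap, 56 mm across, 70 mm high, 0.12 kg, straight side that may be gripped anywhere. A paper label with black bars is on one side; a black rib on top of the cap points the same way. Origin: centre of the underside; z up along the jar; x points out through the label.
- jar1_label (a point): Middle of the label of jar1: 28 mm out from the jar's axis along its x, 28 mm above its underside.
- jar2: Specimen jar, at first on the blue 3 mm thick bench mat (may be absent; all jars are alike): clear cylinder with white screw cap, 56 mm across, 70 mm high, 0.12 kg, straight side that may be gripped anywhere. A paper label with black bars is on one side; a black rib on top of the cap points the same way. Origin: centre of the underside; z up along the jar; x points out through the label.
- jar2_label (a point): Middle of the label of jar2: 28 mm out from the jar's axis along its x, 28 mm above its underside.
- jar3: Specimen jar, at first on the blue 3 mm thick bench mat (may be absent; all jars are alike): clear cylinder with white screw cap, 56 mm across, 70 mm high, 0.12 kg, straight side that may be gripped anywhere. A paper label with black bars is on one side; a black rib on top of the cap points the same way. Origin: centre of the underside; z up along the jar; x points out through the label.
- jar3_label (a point): Middle of the label of jar3: 28 mm out from the jar's axis along its x, 28 mm above its underside.
- jar4: Specimen jar, at first on the blue 3 mm thick bench mat (may be absent; all jars are alike): clear cylinder with white screw cap, 56 mm across, 70 mm high, 0.12 kg, straight side that may be gripped anywhere. A paper label with black bars is on one side; a black rib on top of the cap points the same way. Origin: centre of the underside; z up along the jar; x points out through the label.
- jar4_label (a point): Middle of the label of jar4: 28 mm out from the jar's axis along its x, 28 mm above its underside.
- station: Label reader, fixed: grey base plate with a white reader block (75 deep x 390 wide mm, top 95 mm above the bench) behind the carriage; its window looks to -x. Origin on the bench under the carriage's middle when home; x points from there to the window, 95 mm away; y along the row of jars; z up.
- carriage (a joint): Carriage slide, m: 0 = fully home (at its end stop, near the reader), up to 0.07 pulled out (station's -x). About 2 N of friction; stays where left. Its handle is an upright black plate 14 mm thick (x), 60 mm wide (y), centred 90 mm to -x of point deck, its top 56 mm above point deck; pinch it from above.
- deck (a point): Centre of the carriage's flat deck, on its top face, 30 mm above the bench; axes as the station's. Deck 140 (x) x 360 (y) mm; the black rubber strip along its middle is 90 (x) x 330 (y) mm, flush. The jars stand on it in one row along y, labels towards +x.
- eye_carriage (a point): Centre of the hole of the eye on the carriage (just beyond its +y end, 60 mm to -x of the deck centre): upright aluminium plate 44 x 44 mm, 8 mm thick along y, with a round 18 mm hole running along the station's y, 48 mm above the bench. Axes as the station's.
- eye_base (a point): Centre of the hole of the outer eye, an equal plate fixed on the base; when the carriage is home it lies exactly 30 mm to +y of eye_carriage, on one axis with it. The pin is pushed in from the +y side, towards -y. Axes as the station's.
- pin: Locking pin, loose, 0.09 kg: steel rod 12 mm thick, 75 mm long, chamfered tip; at its other end a flat black handle 45 long x 30 wide x 12 high mm. Origin: on its underside at the shoulder where rod and handle meet (the rod's axis is 6 mm above); x along the rod to the tip; z up as it lies flat.
- pin_tip (a point): Tip of the pin, on the rod's axis, 75 mm from the shoulder.
- pin_grip (a point): Centre of the pin's handle, 22.5 mm behind the shoulder, on the rod's axis.
- read_key (a joint): Read key, a round black push button 32 mm across on top of the reader block, spring-loaded: 0 = up, 0.006 m = fully down (5 N). Pressed along -z.
- read_key_top (a point): Centre of the top face of the read key.
- petri_mat: Bystander, to be left alone: small clear dish, 40 mm across, 10 mm high, lying on the mat between the jars.
- petri_stack: Bystander, to be left alone: two stacked clear culture dishes, 90 mm across, 30 mm high.
- sanitizer: Bystander, to be left alone: white bottle with grey cap, 64 mm across, 150 mm high.
- beaker: Bystander, to be left alone: white beaker, 70 mm across, 80 mm high.
- slide_box: Bystander, to be left alone: white flat slide box, 80 x 100 x 32 mm.
Not all that is in view belongs to the job. Leave any purple or yellow look-alike of the jar3 alone. Leave any yellow look-alike of the jar2 alone.

How it is judged:
On the way, in this order (a step that is already met when the one before it is completed fails the run):
1. every jar stands on the carriage's strip with its label facing the reader (x of jar1 in the frame of deck between -0.022 and 0.022 m and y of jar1 in the frame of deck between -0.15 and 0.15 m and z of jar1 in the frame of deck between -0.008 and 0.008 m and angle between each of jar1, jar2, jar3, jar4's own z axis and vertical below 0.1 rad and angle between the x axis of each of jar1, jar2, jar3, jar4 and the x axis of deck, either way round below 0.2 rad and x of each of jar1_label, jar2_label, jar3_label, jar4_label in the frame of deck above 0.002 m and x of jar2 in the frame of deck between -0.022 and 0.022 m and y of jar2 in the frame of deck between -0.15 and 0.15 m and z of jar2 in the frame of deck between -0.008 and 0.008 m and x of jar3 in the frame of deck between -0.022 and 0.022 m and y of jar3 in the frame of deck between -0.15 and 0.15 m and z of jar3 in the frame of deck between -0.008 and 0.008 m and x of jar4 in the frame of deck between -0.022 and 0.022 m and y of jar4 in the frame of deck between -0.15 and 0.15 m and z of jar4 in the frame of deck between -0.008 and 0.008 m), for 0.2 s.
2. the carriage is slid fully home (value of joint carriage below 0.003 m), for 0.2 s.
3. the pin is through both eyes, its handle up to the outer eye (y of pin_tip in the frame of eye_carriage below -0.022 m and y of pin_grip in the frame of eye_base below 0.041 m and x of pin_tip in the frame of eye_carriage between -0.012 and 0.012 m and z of pin_tip in the frame of eye_carriage between -0.012 and 0.012 m and x of pin_grip in the frame of eye_base between -0.014 and 0.014 m and z of pin_grip in the frame of eye_base between -0.014 and 0.014 m and angle between the x axis of pin and the y axis of eye_base, either way round below 0.25 rad), for 0.2 s.
4. the read key is pressed down (value of joint read_key above 0.0045 m), for 0.05 s.
At the end, for the whole second after the job is handed in: Every present jar upright (0.1 rad) on the deck, axis within 22 mm of the strip's centre line, label facing the reader within 0.2 rad; carriage home within 3 mm; pin through both eyes, shoulder within 18 mm of the outer eye's centre (touching: 4 mm); jars and pin at rest (all of step 1 and all of step 3 and value of joint carriage below 0.003 m and linear speed of each of jar1, jar2, jar3, jar4, pin below 0.02 m/s).
It fails at once if another thing on the bench is moved by more than 5 cm (distance of any of petri_mat, petri_stack, sanitizer, beaker, slide_box from where it was at the start of the episode above 0.05 m).
Of jar1, jar2, jar3, jar4 only 3 to 4 are there at a start; the rules pass over those that are not, and their reading is None.
At some moment in a run one of jar1, jar2, jar3, jar4 may be knocked a few centimetres aside while the robot is not near it.
Once in a run the grip may slacken for a moment while it holds something.
It also fails if it takes over 210 s, if anything falls off the work surface, if the arm or the gripper's body presses on something with over 40 N, if the wrist force passes 120 N, or if a joint passes its speed limit or range.

## Working session

There is one attempt and no reset: what is moved stays moved. The work goes in short steps, Python scripts to look and compute and a tool call to move; the robot and the scene stay as the last step left them, time stands still between calls to the robot, and variables do not carry over. Pictures are saved under pics/ and viewed, at most 17 in all, crops included, and the job is handed in when it is done.

Besides the shell and the picture viewer there is one more tool, called after ">>>" in YAML: its name, and indented under it one key for each argument. play_rows: Moves the arm, as the interface text tells. Shifts and turns lie within -1 to 1; 1 stands for 30 mm of shift or 0.08 rad of turn. Its arguments: {"type":"object","properties":{"steps":{"type":"array","items":{"type":"array","items":{"type":"number"}}},"squeeze":{"type":"number"}},"required":["steps"]}

```bash
mkdir -p pics; ls; python3 - <<'E'
from workcell import r
import cv2
for n in("top","side"):
    im=r.read_camera(n); cv2.imwrite(f"pics/{n}0.png",im[:,:,::-1]); c=r.get_calibration(n); print(n,c)
    for t in("jar1","pin","read_key","carriage","eye_base","station","petri_mat"):
        for d in r.cut_out(n,t): print(t,round(d["conf"],2),d["rect"])
print(r.get_obs())
E
```

```text
pics
top {'camera_matrix': array([[385.3094832 ,   0.        , 310.02314931],
       [  0.        , 385.3094832 , 202.46463257],
       [  0.        ,   0.        ,   1.        ]]), 'dist': array([-0.07703895,  0.        ,  0.        ,  0.        ,  0.        ]), 'position': array([ 0.20803675, -0.02663626,  1.24798014]), 'orientation': array([-2.89997400e+00, -2.34236183e-03, -1.42259155e+00])}
jar1 0.9 [184.2, 256.1, 22.2, 23.2]
jar1 0.85 [169.5, 158.3, 19.8, 24.0]
jar1 0.69 [200.1, 209.6, 24.4, 21.0]
jar1 0.63 [237.6, 224.4, 20.6, 20.8]
jar1 0.55 [211.2, 172.0, 22.3, 24.2]
jar1 0.53 [249.9, 186.8, 17.1, 20.0]
jar1 0.51 [285.2, 224.5, 20.8, 20.2]
pin 0.74 [263.8, 135.5, 16.2, 30.9]
read_key 0.6 [249.9, 187.5, 19.5, 19.9]
read_key 0.53 [350.9, 140.0, 7.3, 11.0]
carriage 0.98 [312.8, 179.2, 122.1, 56.3]
eye_base 0.62 [306.5, 131.5, 140.5, 104.7]
eye_base 0.16 [211.4, 172.4, 22.6, 24.2]
station 0.86 [306.8, 127.8, 139.4, 107.1]
petri_mat 0.53 [211.0, 172.7, 22.9, 22.9]
side {'camera_matrix': array([[382.68987208,   0.        , 312.64799687],
       [  0.        , 382.68987208, 199.025
[... 888 characters left out ...]
 13.0, 34.5]
{'t': 0.8, 'q': array([ 1.06461012e+00,  1.30353417e-01,  1.48819608e+00, -4.06491508e-05,
        1.52301884e+00, -8.54264795e-02]), 'qd': array([-1.07921331e-04, -2.11232138e-03,  8.75464114e-04, -1.02020192e-05,
       -9.77602981e-04, -4.64690857e-04]), 'tau': array([ 2.97243263e-03, -5.59686577e+01, -4.92031682e+01,  7.71202706e-02,
        2.22007732e-02,  2.35172172e-05]), 'tcp_pos': array([0.24508172, 0.54766575, 0.21866522]), 'tool_rot': array([3.14157189e+00, 4.25299275e-05, 2.72083486e+00]), 'ft_force': array([-0.47524948,  0.03151721, -0.71601983]), 'ft_torque': array([-0.00518423, -0.00297075,  0.01430652]), 'gripper_force': 0.0, 'gripper_width': 1.0000167912180817}
```

View pics/top0.png

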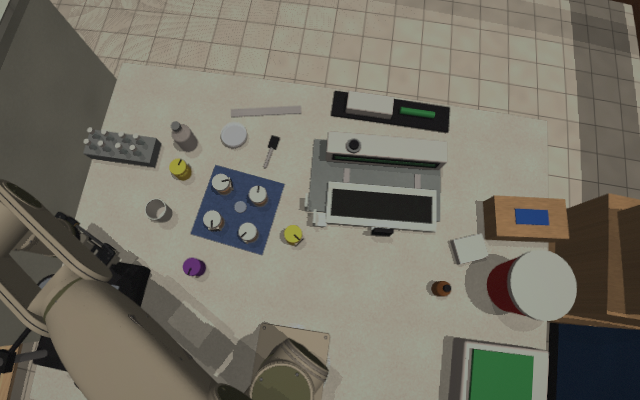

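View pics/side0.png

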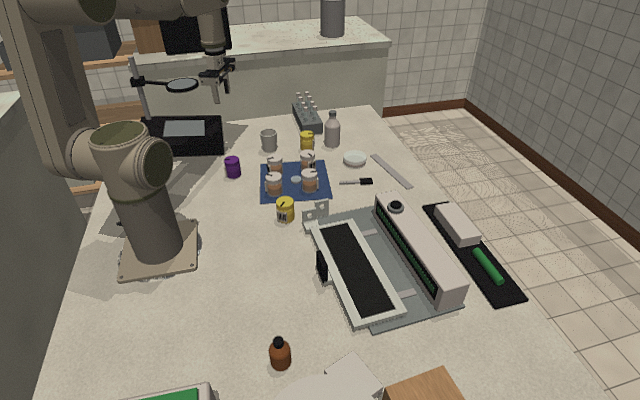

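Top view: white jars stand on the mat at about (221,183), (258,195), (212,220) and (247,232), with the small dish at (240,207). The look-alikes are yellow at (180,169) and (293,235) and purple at (194,267). The pin is at (271,150), the carriage at (380,205), the key at (354,145) and the eyes at about (312,210). I choose the four white-capped jars and check them in a rectified close crop.

```bash
cat > h.py <<'E'
import numpy as np, cv2
from scipy.spatial.transform import Rotation as R
from workcell import r
def cal(n):
    c=r.get_calibration(n); return c["camera_matrix"],c["dist"],np.array(c["position"]),R.from_euler("xyz",c["orientation"]).as_matrix()
def world(n,px,z):
    K,d,p,M=cal(n); u=cv2.undistortPoints(np.array(px,float).reshape(-1,1,2),K,d)[:,0]
    v=np.c_[u,np.ones(len(u))]@M.T; return p+v*((z-p[2])/v[:,2])[:,None]
def pix(n,P):
    K,d,p,M=cal(n); return cv2.projectPoints((np.array(P,float).reshape(-1,3)-p)@M,np.zeros(3),np.zeros(3),K,d)[0][:,0]
def ortho(im,n,z,x0,x1,y0,y1,s):
    "rows: x from x1 down to x0, cols: y from y1 down to y0, s px per m"
    X,Y=np.meshgrid(np.arange(x1,x0,-1/s),np.arange(y1,y0,-1/s),indexing="ij")
    m=pix(n,np.stack([X,Y,0*X+z],-1)).reshape(*X.shape,2).astype(np.float32)
    return cv2.remap(im,m[...,0],m[...,1],cv2.INTER_CUBIC)
def shot(n):
    return r.read_camera(n)[:,:,::-1].copy()
E
python3 - <<'E'
from h import *
for nm,px,z in(("jars",[(221,183),(258,195),(212,220),(247,232)],.073),("deck",[(331,184),(438,191),(435,230),(328,221)],.03),("pin",[(276,138),(265,167)],.006),("key",[(354,145)],.1),("mat",[(215,166),(284,184),(263,253),(191,233)],.003),("bys",[(293,235),(158,210),(182,135),(233,135)],.05)):
    print(nm,world("top",px,z).round(3).tolist())
im=cv2.imread("pics/top0.png")
W=world("top",[(221,183),(258,195),(212,220),(247,232)],.073)
a=[cv2.resize(ortho(im,"top",.073,w[0]-.045,w[0]+.045,w[1]-.045,w[1]+.045,2200),(198,198)) for w in W]
row=np.hstack(a)
D=world("top",[(380,190)],.03)[0]; print(D)
b=ortho(im,"top",.03,D[0]-.17,D[0]+.17,D[1]-.26,D[1]+.27,1100)
c=np.zeros((row.shape[0]+b.shape[0],800,3),np.uint8); c[:198,:row.shape[1]]=row; c[198:,:min(800,b.shape[1])]=b[:,:800]
cv2.imwrite("pics/crop1.png",c); print(c.shape)
E
```

```text
jars [[0.516, 0.304, 0.073], [0.494, 0.18, 0.073], [0.394, 0.308, 0.073], [0.373, 0.192, 0.073]]
deck [[0.578, -0.044, 0.03], [0.607, -0.398, 0.03], [0.475, -0.398, 0.03], [0.453, -0.051, 0.03]]
pin [[0.722, 0.167, 0.006], [0.611, 0.185, 0.006]]
key [[0.696, -0.099, 0.1]]
mat [[0.591, 0.357, 0.003], [0.562, 0.112, 0.003], [0.323, 0.141, 0.003], [0.352, 0.387, 0.003]]
bys [[0.388, 0.051, 0.05], [0.403, 0.495, 0.05], [0.669, 0.477, 0.05], [0.693, 0.305, 0.05]]
[ 0.5812643  -0.20671475  0.03      ]
(573, 800, 3)
```

View pics/crop1.png

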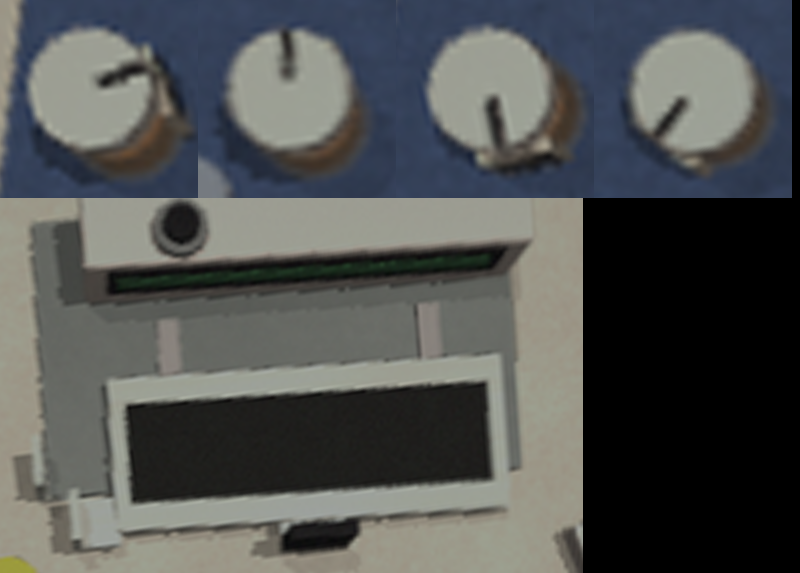

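```bash
cat >> h.py <<'E'
def cap(im,guess,z=.073,n="top"):
    "cap centre (world) and label yaw from the rib"
    c=np.array(guess[:2],float); s=2000
    for _ in range(3):
        o=ortho(im,n,z,c[0]-.04,c[0]+.04,c[1]-.04,c[1]+.04,s)
        g=cv2.cvtColor(o,cv2.COLOR_BGR2HSV)
        w=((g[...,2]>150)&(g[...,1]<50)).astype(np.uint8)
        w=cv2.morphologyEx(w,cv2.MORPH_OPEN,np.ones((15,15)))
        k,lab,st,ce=cv2.connectedComponentsWithStats(w)
        i=min(range(1,k),key=lambda j:np.hypot(*(ce[j]-80))-st[j,4]/200)
        pts=max(cv2.findContours((lab==i).astype(np.uint8),0,1)[0],key=cv2.contourArea)
        (u,v),rad=cv2.minEnclosingCircle(cv2.convexHull(pts))
        c=np.array([c[0]+.04-v/s,c[1]+.04-u/s])
    o=ortho(im,n,z,c[0]-.04,c[0]+.04,c[1]-.04,c[1]+.04,s); v=cv2.cvtColor(o,cv2.COLOR_BGR2GRAY).astype(float)
    Y,X=np.mgrid[:160,:160]-80.; rr=np.hypot(X,Y); wt=np.clip(130-v,0,None)*(rr<48)
    a=np.arctan2(-(wt*X).sum(),-(wt*Y).sum())
    xx=(wt*X).sum()/wt.sum();yy=(wt*Y).sum()/wt.sum()
    C=np.cov(np.c_[X.ravel(),Y.ravel()].T,aweights=wt.ravel()); e=np.linalg.eigh(C)[1][:,1]
    b=np.arctan2(-e[0],-e[1]); b+=np.pi*round((a-b)/np.pi)
    return c.round(4),round(rad/s,4),round(float(a),3),round(float((b+np.pi)%(2*np.pi)-np.pi),3)
def blob(im,guess,z,h,lo,s=1500,n="top"):
    "dark blob: centre, size, long-axis yaw on plane z"
    o=ortho(im,n,z,guess[0]-h,guess[0]+h,guess[1]-h,guess[1]+h,s)
    m=(cv2.cvtColor(o,cv2.COLOR_BGR2GRAY)<lo).astype(np.uint8); m=cv2.morphologyEx(m,cv2.MORPH_OPEN,np.ones((9,9)))
    k,lab,st,ce=cv2.connectedComponentsWithStats(m); i=1+np.argmax(st[1:,4])
    pts=np.argwhere(lab==i); W=np.c_[guess[0]+h-pts[:,0]/s,guess[1]+h-pts[:,1]/s]
    return cv2.minAreaRect((W*1000).astype(np.float32))
def go(x,y,z,yaw,off=0):
    "units of turn (az) first, then of shift along the turned tool's axes"
    o=r.get_obs(); p=o["tcp_pos"]; y0=o["tool_rot"][2]; q6=o["q"][5]
    q1=np.arctan2(y,x); q6t=(q1+np.pi/2-yaw+np.pi)%(2*np.pi)-np.pi
    dq=np.arctan2(p[1],p[0]); turn=((q1-q6t)-(dq-q6))
    M=R.from_euler("xyz",[np.pi,0,yaw]).as_matrix(); d=M.T@(np.array([x,y,z])-p)
    print("t",round(o["t"],2),"az units",round(-turn/.08,2),"shift units",(d/.03).round(2),"q6 end",round(q6t,2),"tcp",p.round(4),o["tool_rot"].round(3))
E
python3 - <<'E'
from h import *
im=cv2.imread("pics/top0.png")
for g in([.516,.304],[.494,.18],[.394,.308],[.373,.192]): print(cap(im,g))
print("strip",blob(im,(.53,-.22),.03,.22,45))
print("key",blob(im,(.696,-.1),.1,.04,60)); print("pinh",blob(im,(.71,.17),.012,.045,70))
o=ortho(im,"top",.009,.58,.76,.10,.24,2500); o2=ortho(im,"top",.052,.33,.57,-.09,.09,1400)
c=np.zeros((460,610,3),np.uint8); c[:450,:350]=o; c[:336,355:607]=o2[:336,:252]; cv2.imwrite("pics/crop2.png",c)
E
```

```text
Traceback (most recent call last):
  File "h.py", line 32, in cap
    Y,X=np.mgrid[:160,:160]-80.; rr=np.hypot(X,Y); wt=np.clip(130-v,0,None)*(rr<48)
                                                      ~~~~~~~~~~~~~~~~~~~~~^^~~~~~~
ValueError: operands could not be broadcast together with shapes (161,160) (160,160)
```

```bash
sed -i 's|X,Y=np.meshgrid(np.arange(x1,x0,-1/s),np.arange(y1,y0,-1/s),indexing="ij")|X,Y=np.meshgrid(x1-np.arange(round((x1-x0)*s))/s,y1-np.arange(round((y1-y0)*s))/s,indexing="ij")|' h.py
python3 - <<'E'
from h import *
im=cv2.imread("pics/top0.png")
for g in([.516,.304],[.494,.18],[.394,.308],[.373,.192]): print(cap(im,g))
print("strip",blob(im,(.53,-.22),.03,.22,45))
print("key",blob(im,(.696,-.1),.1,.04,60)); print("pinh",blob(im,(.71,.17),.012,.045,70))
o=ortho(im,"top",.009,.58,.76,.10,.24,2500); o2=ortho(im,"top",.052,.33,.57,-.09,.09,1400)
c=np.zeros((460,610,3),np.uint8); c[:450,:350]=o; c[:336,355:607]=o2[:336,:252]; cv2.imwrite("pics/crop2.png",c)
E
```

```text
(array([0.5208, 0.3089]), 0.0262, -1.166, -1.164)
(array([0.4991, 0.1826]), 0.0263, 0.072, 0.019)
(array([0.3986, 0.3105]), 0.0263, -2.947, -2.973)
(array([0.3768, 0.1924]), 0.026, 2.45, 2.497)
strip ((530.0183715820312, -217.1743621826172), (86.8763427734375, 325.1258850097656), 3.7671310901641846)
key ((698.3333129882812, -96.33332824707031), (31.333335876464844, 34.0), 90.0)
pinh ((703.1400146484375, 172.31333923339844), (30.358455657958984, 46.669071197509766), 81.86991119384766)
```

View pics/crop2.png

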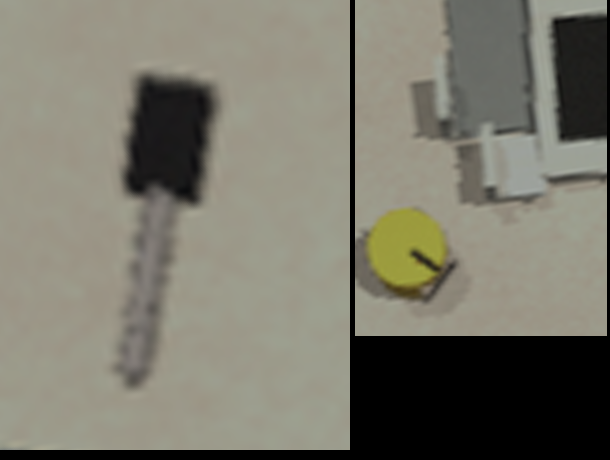

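```bash
python3 - <<'E'
from h import *
go(.5208,.3089,.020,-1.165+np.pi/2)
E
```

```text
t 0.8 az units 30.01 shift units [ 5.3  10.94  6.62] q6 end 1.7 tcp [0.2451 0.5477 0.2187] [3.142 0.    2.721]
```

```bash
python3 - <<'E'
s=open('h.py').read()
a=s.index('    q1=np.arctan2(y,x); q6t'); b=s.index('    M=R.from_euler("xyz",[np.pi,0,yaw])')
s=s[:a]+'''    q1=np.arctan2(y,x)-np.arctan2(p[1],p[0])
    w=(yaw-y0+np.pi)%(2*np.pi)-np.pi; turn=min((w-2*np.pi,w,w+2*np.pi),key=lambda t:abs(q6-t+q1)); q6t=q6-turn+q1
'''+s[b:]
open('h.py','w').write(s)
E
```

>>> play_rows:
  steps:
    - [1,0,0,0,0,0,1]
    - [1,0,0,0,0,0,1]
    - [1,0,0,0,0,0,1]
    - [1,0,0,0,0,0,1]
    - [1,0,0,0,0,0,1]
    - [1,0,0,0,0,0,1]
    - [1,0,0,0,0,0,1]
    - [1,0,0,0,0,0,1]
    - [1,0,0,0,0,0,1]
    - [1,0,0,0,0,0,1]

```text
t: 1.63
tcp_pos: [0.2451, 0.5477, 0.2187]
tool_rot: [3.142, -0.0, 1.917]
ft_force: [1.0, 0.7, -0.7]
gripper_width: 0.999
gripper_force: 0.0
```

>>> play_rows:
  steps:
    - [1,0,0,0,0,0,1]
    - [1,0,0,0,0,0,1]
    - [1,0,0,0,0,0,1]
    - [1,0,0,0,0,0,1]
    - [1,0,0,0,0,0,1]
    - [1,0,0,0,0,0,1]
    - [1,0,0,0,0,0,1]
    - [1,0,0,0,0,0,1]
    - [1,0,0,0,0,0,1]
    - [1,0,0,0,0,0,1]

```text
t: 2.47
tcp_pos: [0.2451, 0.5477, 0.2187]
tool_rot: [-3.142, -0.0, 1.117]
ft_force: [0.4, -0.0, -0.0]
gripper_width: 0.997
gripper_force: 0.0
```

>>> play_rows:
  steps:
    - [1,0,0,0,0,0,1]
    - [1,0,0,0,0,0,1]
    - [1,0,0,0,0,0,1]
    - [1,0,0,0,0,0,1]
    - [1,0,0,0,0,0,1]
    - [1,0,0,0,0,0,1]
    - [1,0,0,0,0,0,1]
    - [1,0,0,0,0,0,1]
    - [1,0,0,0,0,0,0.9]
    - [1,0,0,0,0,0,0]

```text
t: 3.3
tcp_pos: [0.2451, 0.5477, 0.2186]
tool_rot: [3.142, 0.0, 0.405]
ft_force: [0.6, 0.3, 0.5]
gripper_width: 1.0
gripper_force: 0.0
```

>>> play_rows:
  steps:
    - [1,0.53,1,0,0,0,0]
    - [1,0.53,1,0,0,0,0]
    - [1,0.53,1,0,0,0,0]
    - [1,0.53,1,0,0,0,0]
    - [1,0.53,1,0,0,0,0]
    - [1,0.53,1,0,0,0,0]
    - [1,0.53,1,0,0,0,0]
    - [1,0.53,1,0,0,0,0]
    - [1,0.53,1,0,0,0,0]
    - [1,0.53,1,0,0,0,0]

```text
t: 4.13
tcp_pos: [0.5114, 0.3344, 0.2188]
tool_rot: [-3.142, -0.0, 0.412]
ft_force: [0.5, 1.2, 0.3]
gripper_width: 0.999
gripper_force: 0.0
```

>>> play_rows:
  steps:
    - [1,0,0.94,0,0,0,0]
    - [1,0,0,0,0,0,0]
    - [1,0,0,0,0,0,0]

```text
t: 4.38
tcp_pos: [0.5221, 0.3084, 0.2185]
tool_rot: [-3.141, 0.0, 0.408]
ft_force: [-0.6, 0.4, -0.3]
gripper_width: 0.999
gripper_force: 0.0
```

```bash
python3 - <<'E'
from h import *
im=shot("top"); cv2.imwrite("pics/t1.png",im)
for g in([.516,.304],[.494,.18],[.394,.308],[.373,.192]):
    try: print(cap(im,g))
    except Exception as e: print(e)
go(.5208,.3089,.020,-1.165+np.pi/2)
E
```

```text
(array([0.5105, 0.2942]), 0.0176, -2.405, 3.062)
(array([0.4992, 0.1824]), 0.0265, 0.088, 0.025)
min() iterable argument is empty
(array([0.3765, 0.1924]), 0.0262, 2.426, 2.494)
t 4.43 az units 0.04 shift units [-0.03  0.01  6.62] q6 end 1.62 tcp [0.5215 0.3095 0.2186] [-3.141  0.     0.409]
```

>>> play_rows:
  steps:
    - [1,0,0,1,0,0,0]
    - [1,0,0,1,0,0,0]
    - [1,0,0,1,0,0,0]
    - [1,0,0,1,0,0,0]
    - [1,0,0,1,0,0,0]
    - [1,0,0,1,0,0,0]
    - [1,0,0,0.62,0,0,0]
    - [1,0,0,0,0,0,0]

```text
t: 5.1
tcp_pos: [0.5166, 0.3093, 0.0146]
tool_rot: [3.142, 0.009, 0.412]
ft_force: [-1.4, 0.3, -1.1]
gripper_width: 0.999
gripper_force: 0.0
```

>>> play_rows:
  steps:
    - [-1,0,0,0,0,0,0]
    - [-1,0,0,0,0,0,0]
    - [-1,0,0,0,0,0,0]
    - [-1,0,0,0,0,0,0]
    - [-1,0,0,0,0,0,0]
    - [-1,0,0,0,0,0,0]
    - [-1,0,0,0,0,0,0]
    - [-1,0,0,0,0,0,0]
  squeeze: 25

```text
t: 5.77
tcp_pos: [0.5222, 0.3098, 0.0211]
tool_rot: [3.141, -0.002, 0.409]
ft_force: [-1.3, -1.8, 5.9]
gripper_width: 0.6
gripper_force: 25.0
```

>>> play_rows:
  steps:
    - [-1,0,0,-1,0,0,0]
    - [-1,0,0,-1,0,0,0]
    - [-1,0,0,-1,0,0,0]
    - [-1,0,0,-1,0,0,0]
    - [-1,0,0,-1,0,0,0]
    - [-1,0,0,-1,0,0,0]
    - [-1,0,0,0,0,0,0]

```text
t: 6.35
tcp_pos: [0.5244, 0.3112, 0.2079]
tool_rot: [-3.141, -0.01, 0.409]
ft_force: [1.2, 0.9, -0.3]
gripper_width: 0.599
gripper_force: 25.0
```

```bash
python3 - <<'E'
from h import *
def deck(x,y,ps=.0657): return .530+x*np.cos(ps)-y*np.sin(ps),-.2172+x*np.sin(ps)+y*np.cos(ps)
for y in(-.135,-.045,.045,.135): print(y,np.round(deck(0,y),4))
go(*deck(0,-.135),.048,.0657+np.pi/2)
E
```

```text
-0.135 [ 0.5389 -0.3519]
-0.045 [ 0.533  -0.2621]
0.045 [ 0.527  -0.1723]
0.135 [ 0.5211 -0.0825]
t 6.35 az units -15.35 shift units [-22.09  -0.97   5.33] q6 end -0.73 tcp [0.5244 0.3112 0.2079] [-3.141 -0.01   0.409]
```

>>> play_rows:
  steps:
    - [-1,0,0,0,0,0,-1]
    - [-1,0,0,0,0,0,-1]
    - [-1,0,0,0,0,0,-1]
    - [-1,0,0,0,0,0,-1]
    - [-1,0,0,0,0,0,-1]
    - [-1,0,0,0,0,0,-1]
    - [-1,0,0,0,0,0,-1]
    - [-1,0,0,0,0,0,-1]

```text
t: 7.02
tcp_pos: [0.521, 0.3095, 0.199]
tool_rot: [-3.141, 0.001, 1.053]
ft_force: [0.4, -0.5, -1.5]
gripper_width: 0.602
gripper_force: 25.0
```

>>> play_rows:
  steps:
    - [-1,0,0,0,0,0,-1]
    - [-1,0,0,0,0,0,-1]
    - [-1,0,0,0,0,0,-1]
    - [-1,0,0,0,0,0,-1]
    - [-1,0,0,0,0,0,-1]
    - [-1,0,0,0,0,0,-1]
    - [-1,0,0,0,0,0,-1]
    - [-1,0,0,0,0,0,-0.35]

```text
t: 7.68
tcp_pos: [0.521, 0.3095, 0.199]
tool_rot: [-3.14, 0.0, 1.642]
ft_force: [-0.5, -0.6, -1.1]
gripper_width: 0.6
gripper_force: 25.0
```

>>> play_rows:
  steps:
    - [-1,-1,-0.05,0,0,0,0]
    - [-1,-1,-0.05,0,0,0,0]
    - [-1,-1,-0.05,0,0,0,0]
    - [-1,-1,-0.05,0,0,0,0]
    - [-1,-1,-0.05,0,0,0,0]
    - [-1,-1,-0.05,0,0,0,0]
    - [-1,-1,-0.05,0,0,0,0]
    - [-1,-1,-0.05,0,0,0,0]
    - [-1,-1,-0.05,0,0,0,0]
    - [-1,-1,-0.05,0,0,0,0]

```text
t: 8.52
tcp_pos: [0.5256, 0.008, 0.1993]
tool_rot: [-3.141, -0.0, 1.637]
ft_force: [0.7, 0.3, -1.6]
gripper_width: 0.6
gripper_force: 25.0
```

>>> play_rows:
  steps:
    - [-1,-1,-0.05,0,0,0,0]
    - [-1,-1,-0.05,0,0,0,0]
    - [-1,-1,-0.05,0,0,0,0]
    - [-1,-1,-0.05,0,0,0,0]
    - [-1,-1,-0.05,0,0,0,0]
    - [-1,-1,-0.05,0,0,0,0]
    - [-1,-1,-0.05,0,0,0,0]
    - [-1,-1,-0.05,0,0,0,0]
    - [-1,-1,-0.05,0,0,0,0]
    - [-1,-1,-0.05,0,0,0,0]

```text
t: 9.35
tcp_pos: [0.5305, -0.2922, 0.1991]
tool_rot: [-3.141, -0.001, 1.637]
ft_force: [0.1, -0.2, -1.3]
gripper_width: 0.597
gripper_force: 25.0
```

>>> play_rows:
  steps:
    - [-1,-1,0,0,0,0,0]
    - [-1,-0.8,0,0,0,0,0]
    - [-1,0,0,0,0,0,0]
    - [-1,0,0,0,0,0,0]
    - [-1,0,0,0,0,0,0]

```text
t: 9.77
tcp_pos: [0.5343, -0.3442, 0.1991]
tool_rot: [-3.141, -0.001, 1.637]
ft_force: [0.7, 0.3, -1.0]
gripper_width: 0.6
gripper_force: 25.0
```

```bash
python3 - <<'E'
from h import *
im=shot("top")
o=ortho(im,"top",.25,.4,.68,-.5,-.2,1500); im2=ortho(im,"top",.03,.35,.75,-.45,.05,1000)
cv2.imwrite("pics/t2.png",np.hstack([im2[:, :400],cv2.resize(o,(380,400))]))
go(.5389,-.3519,.048,.0657+np.pi/2); print(r.get_obs()["gripper_width"])
E
```

```text
t 9.82 az units 0.01 shift units [-0.28  0.13  5.05] q6 end -0.73 tcp [ 0.5345 -0.3438  0.1994] [-3.141e+00 -1.000e-03  1.637e+00]
0.5989397329271878
```

>>> play_rows:
  steps:
    - [-1,-0.28,0.13,1,0,0,0]
    - [-1,0,0,1,0,0,0]
    - [-1,0,0,1,0,0,0]
    - [-1,0,0,1,0,0,0]
    - [-1,0,0,0.6,0,0,0]
    - [-1,0,0,0.2,0,0,0]
    - [-1,0,0,0.22,0,0,0]
    - [-1,0,0,0,0,0,0]
    - [-1,0,0,0,0,0,0]

```text
t: 10.57
tcp_pos: [0.5401, -0.3532, 0.0511]
tool_rot: [3.14, 0.001, 1.637]
ft_force: [-0.2, -1.1, -0.9]
gripper_width: 0.6
gripper_force: 25.0
```

```bash
python3 - <<'E'
from h import *
o=r.get_obs(); go(.5389,-.3519,.048,.0657+np.pi/2); print(o["ft_force"].round(1))
E
```

```text
t 10.57 az units 0.01 shift units [ 0.05 -0.04  0.1 ] q6 end -0.72 tcp [ 0.5401 -0.3532  0.0511] [3.140e+00 1.000e-03 1.637e+00]
[-0.2 -1.1 -0.9]
```

>>> play_rows:
  steps:
    - [0.6,0,0,0,0,0,0]
    - [1,0,0,0,0,0,0]
    - [1,0,0,0,0,0,0]
    - [1,0,0,0,0,0,0]
    - [1,0,0,0,0,0,0]
    - [1,0,0,-1,0,0,0]
    - [1,0,0,-1,0,0,0]
    - [1,0,0,-1,0,0,0]
    - [1,0,0,-1,0,0,0]
    - [1,0,0,-1,0,0,0]

```text
t: 11.4
tcp_pos: [0.5389, -0.3529, 0.201]
tool_rot: [3.142, 0.0, 1.637]
ft_force: [-0.1, -0.0, 0.1]
gripper_width: 1.0
gripper_force: 0.0
```

>>> play_rows:
  steps:
    - [1,1,0,0,0,0,0]
    - [1,1,0,0,0,0,0]
    - [1,1,0,0,0,0,0]
    - [1,1,0,0,0,0,0]
    - [1,1,0,0,0,0,0]
    - [1,1,0,0,0,0,0]
    - [1,1,0,0,0,0,0]
    - [1,0,0,0,0,0,0]

```text
t: 12.07
tcp_pos: [0.525, -0.1388, 0.1996]
tool_rot: [3.141, -0.002, 1.64]
ft_force: [-0.6, 0.2, -0.7]
gripper_width: 0.999
gripper_force: 0.0
```

```bash
cat >> h.py <<'E'
def deck(x,y,ps=.0657): return .530+x*np.cos(ps)-y*np.sin(ps),-.2172+x*np.sin(ps)+y*np.cos(ps)
E
python3 - <<'E'
from h import *
im=shot("top"); cv2.imwrite("pics/t3.png",im)
for g,z in(([.499,.1825],.073),([.394,.308],.073),([.373,.192],.073),([.539,-.352],.1)):
    try: print(cap(im,g,z))
    except Exception as e: print(e)
for d in(-.0,): go(.4991,.1826,.020,.03+np.pi/2)
E
```

```text
(array([0.4708, 0.1819]), 0.0264, 0.039, -0.061)
(array([0.3986, 0.3105]), 0.0265, -2.944, -2.971)
(array([0.3768, 0.1924]), 0.0263, 2.449, 2.497)
(array([ 0.5495, -0.3358]), 0.0486, 1.608, 1.908)
t 12.12 az units 0.49 shift units [10.81 -0.55  5.99] q6 end 0.23 tcp [ 0.5253 -0.1412  0.1998] [ 3.141 -0.     1.64 ]
```

```bash
python3 - <<'E'
from h import *
go(.3768,.1924,.020,2.475+np.pi/2-2*np.pi)
im=cv2.imread("pics/t3.png"); cv2.imwrite("pics/c3.png",ortho(im,"top",.1,.47,.62,-.44,-.27,3000))
E
```

```text
t 12.12 az units -30.07 shift units [-5.68 10.76  5.99] q6 end -2.1 tcp [ 0.5253 -0.1412  0.1998] [ 3.141 -0.     1.64 ]
```

View pics/c3.png

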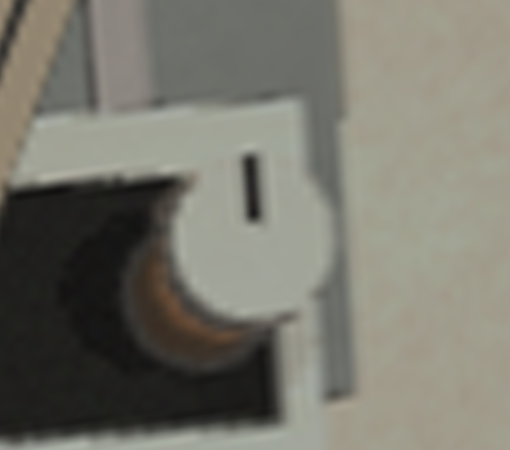

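The crop shows jar A standing on the strip, cap at crop pixel (252,240) and rib nearly straight toward the reader, about 1° off. Another jar was knocked 28 mm, so I take the one at (0.377, 0.192) next.

>>> play_rows:
  steps:
    - [1,0,0,0,0,0,-1]
    - [1,0,0,0,0,0,-1]
    - [1,0,0,0,0,0,-1]
    - [1,0,0,0,0,0,-1]
    - [1,0,0,0,0,0,-1]
    - [1,0,0,0,0,0,-1]
    - [1,0,0,0,0,0,-1]
    - [1,0,0,0,0,0,-1]
    - [1,0,0,0,0,0,-1]
    - [1,0,0,0,0,0,-1]

```text
t: 12.95
tcp_pos: [0.5253, -0.1447, 0.1995]
tool_rot: [-3.141, 0.0, 2.44]
ft_force: [0.7, 0.1, -0.0]
gripper_width: 0.998
gripper_force: 0.0
```

>>> play_rows:
  steps:
    - [1,0,0,0,0,0,-1]
    - [1,0,0,0,0,0,-1]
    - [1,0,0,0,0,0,-1]
    - [1,0,0,0,0,0,-1]
    - [1,0,0,0,0,0,-1]
    - [1,0,0,0,0,0,-1]
    - [1,0,0,0,0,0,-1]
    - [1,0,0,0,0,0,-1]
    - [1,0,0,0,0,0,-1]
    - [1,0,0,0,0,0,-1]

```text
t: 13.78
tcp_pos: [0.5253, -0.1447, 0.1995]
tool_rot: [-3.141, 0.0, -3.043]
ft_force: [-0.7, -0.2, 0.3]
gripper_width: 0.999
gripper_force: 0.0
```

>>> play_rows:
  steps:
    - [1,0,0,0,0,0,-1]
    - [1,0,0,0,0,0,-1]
    - [1,0,0,0,0,0,-1]
    - [1,0,0,0,0,0,-1]
    - [1,0,0,0,0,0,-1]
    - [1,0,0,0,0,0,-1]
    - [1,0,0,0,0,0,-1]
    - [1,0,0,0,0,0,-1]
    - [1,0,0,0,0,0,-1]
    - [1,0,0,0,0,0,-1]

```text
t: 14.62
tcp_pos: [0.5366, -0.1074, 0.1984]
tool_rot: [-3.12, -0.042, -2.31]
ft_force: [0.1, 0.4, 0.7]
gripper_width: 1.0
gripper_force: 0.0
```

>>> play_rows:
  steps:
    - [1,-0.56,1,0,0,0,0]
    - [1,-0.56,1,0,0,0,0]
    - [1,-0.56,1,0,0,0,0]
    - [1,-0.56,1,0,0,0,0]
    - [1,-0.56,1,0,0,0,0]
    - [1,-0.56,1,0,0,0,0]
    - [1,-0.56,1,0,0,0,0]
    - [1,-0.56,1,0,0,0,0]
    - [1,-0.56,1,0,0,0,0]
    - [1,-0.56,1,0,0,0,0]

```text
t: 15.45
tcp_pos: [0.427, 0.2209, 0.1853]
tool_rot: [-3.12, -0.04, -2.309]
ft_force: [0.3, 0.5, 0.2]
gripper_width: 1.001
gripper_force: 0.0
```

>>> play_rows:
  steps:
    - [1,0,0.7,0,0,0,0]
    - [1,0,0,0,0,0,0]
    - [1,0,0,0,0,0,0]
    - [1,0,0,0,0,0,0]

```text
t: 15.78
tcp_pos: [0.4122, 0.2335, 0.1848]
tool_rot: [-3.12, -0.041, -2.308]
ft_force: [-0.0, 0.3, 0.1]
gripper_width: 1.001
gripper_force: 0.0
```

```bash
python3 - <<'E'
from h import *
go(.3768,.1924,.020,2.475+np.pi/2-2*np.pi)
E
```

```text
t 15.78 az units -0.89 shift units [1.81 0.08 5.49] q6 end -2.08 tcp [0.4122 0.2335 0.1848] [-3.12  -0.041 -2.308]
```

```bash
cat >> h.py <<'E'
def rot(yaw):
    o=r.get_obs(); print("rot units",((R.from_euler("xyz",o["tool_rot"]).inv()*R.from_euler("xyz",[np.pi,0,yaw])).as_rotvec()/.08).round(2))
E
python3 - <<'E'
from h import *
y=2.475+np.pi/2-2*np.pi
rot(y);go(.3768,.1924,.020,y)
E
```

```text
rot units [-0.25 -0.52 -0.88]
t 15.78 az units -0.89 shift units [1.81 0.08 5.49] q6 end -2.08 tcp [0.4122 0.2335 0.1848] [-3.12  -0.041 -2.308]
```

>>> play_rows:
  steps:
    - [1,0,0,0,-0.25,-0.52,-0.88]
    - [1,0.9,0.04,0,0,0,0]
    - [1,0.9,0.04,0,0,0,0]
    - [1,0,0,0,0,0,0]
    - [1,0,0,0,0,0,0]
    - [1,0,0,0,0,0,0]

```text
t: 16.28
tcp_pos: [0.3773, 0.1926, 0.1851]
tool_rot: [-3.142, 0.001, -2.239]
ft_force: [-0.4, -0.8, -0.9]
gripper_width: 1.0
gripper_force: 0.0
```

```bash
python3 - <<'E'
from h import *
y=2.475+np.pi/2-2*np.pi
rot(y);go(.3768,.1924,.020,y)
E
```

```text
rot units [-0.    0.02 -0.02]
t 16.28 az units -0.02 shift units [0.02 0.01 5.5 ] q6 end -2.12 tcp [0.3773 0.1926 0.1851] [-3.142e+00  1.000e-03 -2.239e+00]
```

>>> play_rows:
  steps:
    - [1,0,0,1,0,0,0]
    - [1,0,0,1,0,0,0]
    - [1,0,0,1,0,0,0]
    - [1,0,0,1,0,0,0]
    - [1,0,0,1,0,0,0]
    - [1,0,0,0.5,0,0,0]
    - [1,0,0,0,0,0,0]
    - [1,0,0,0,0,0,0]

```text
t: 16.95
tcp_pos: [0.3758, 0.1933, 0.0191]
tool_rot: [3.14, -0.002, -2.237]
ft_force: [-0.0, -0.1, 0.1]
gripper_width: 1.001
gripper_force: 0.0
```

>>> play_rows:
  steps:
    - [-1,0,0,0,0,0,0]
    - [-1,0,0,0,0,0,0]
    - [-1,0,0,0,0,0,0]
    - [-1,0,0,0,0,0,0]
    - [-1,0,0,0,0,0,0]
    - [-1,0,0,0,0,0,0]
    - [-1,0,0,0,0,0,0]
    - [-1,0,0,0,0,0,0]
  squeeze: 25

```text
t: 17.62
tcp_pos: [0.3765, 0.1935, 0.0202]
tool_rot: [3.141, 0.001, -2.237]
ft_force: [-0.2, -0.5, 5.3]
gripper_width: 0.599
gripper_force: 25.0
```

>>> play_rows:
  steps:
    - [-1,0,0,-1,0,0,0]
    - [-1,0,0,-1,0,0,0]
    - [-1,0,0,-1,0,0,0]
    - [-1,0,0,-1,0,0,0]
    - [-1,0,0,-1,0,0,0]
    - [-1,0,0,-1,0,0,0]
    - [-1,0,0,0,0,0,0]
    - [-1,0,0,0,0,0,0]
    - [-1,0,0,0,0,0,0]

```text
t: 18.37
tcp_pos: [0.3756, 0.1932, 0.1985]
tool_rot: [3.14, -0.001, -2.237]
ft_force: [-0.3, -0.5, -1.3]
gripper_width: 0.6
gripper_force: 25.0
```

```bash
python3 - <<'E'
from h import *
go(*deck(0,-.045),.0485,.0657+np.pi/2)
E
```

```text
t 18.37 az units 30.12 shift units [-15.49   4.24   5.  ] q6 end -0.65 tcp [0.3756 0.1932 0.1985] [ 3.140e+00 -1.000e-03 -2.237e+00]
```

>>> play_rows:
  steps:
    - [-1,0,0,0,0,0,1]
    - [-1,0,0,0,0,0,1]
    - [-1,0,0,0,0,0,1]
    - [-1,0,0,0,0,0,1]
    - [-1,0,0,0,0,0,1]
    - [-1,0,0,0,0,0,1]
    - [-1,0,0,0,0,0,1]
    - [-1,0,0,0,0,0,1]
    - [-1,0,0,0,0,0,1]
    - [-1,0,0,0,0,0,1]

```text
t: 19.2
tcp_pos: [0.3747, 0.1928, 0.197]
tool_rot: [-3.141, -0.005, -3.041]
ft_force: [-0.8, -1.2, -0.8]
gripper_width: 0.602
gripper_force: 25.0
```

>>> play_rows:
  steps:
    - [-1,0,0,0,0,0,1]
    - [-1,0,0,0,0,0,1]
    - [-1,0,0,0,0,0,1]
    - [-1,0,0,0,0,0,1]
    - [-1,0,0,0,0,0,1]
    - [-1,0,0,0,0,0,1]
    - [-1,0,0,0,0,0,1]
    - [-1,0,0,0,0,0,1]
    - [-1,0,0,0,0,0,1]
    - [-1,0,0,0,0,0,1]

```text
t: 20.03
tcp_pos: [0.3747, 0.1928, 0.197]
tool_rot: [-3.138, -0.003, 2.442]
ft_force: [-0.2, -0.6, -1.4]
gripper_width: 0.598
gripper_force: 25.0
```

>>> play_rows:
  steps:
    - [-1,0,0,0,0,0,1]
    - [-1,0,0,0,0,0,1]
    - [-1,0,0,0,0,0,1]
    - [-1,0,0,0,0,0,1]
    - [-1,0,0,0,0,0,1]
    - [-1,0,0,0,0,0,1]
    - [-1,0,0,0,0,0,1]
    - [-1,0,0,0,0,0,1]
    - [-1,0,0,0,0,0,1]
    - [-1,0,0,0,0,0,0.11]

```text
t: 20.87
tcp_pos: [0.3748, 0.1928, 0.1972]
tool_rot: [-3.137, 0.0, 1.713]
ft_force: [1.0, -0.0, -2.2]
gripper_width: 0.602
gripper_force: 25.0
```

```bash
python3 - <<'E'
from h import *
go(*deck(0,-.045),.0485,.0657+np.pi/2)
o=r.get_obs(); print(o["gripper_width"])
E
```

```text
t 20.87 az units 0.96 shift units [-15.48   4.26   4.96] q6 end -0.65 tcp [0.3748 0.1928 0.1972] [-3.137  0.     1.713]
0.601864724241107
```

>>> play_rows:
  steps:
    - [-1,0,0,0,0,0,0.96]
    - [-1,0,1,0,0,0,0]
    - [-1,0,1,0,0,0,0]
    - [-1,0,1,0,0,0,0]
    - [-1,-1,0.16,0,0,0,0]
    - [-1,-1,0.1,0,0,0,0]
    - [-1,-1,0.1,0,0,0,0]
    - [-1,-1,0.1,0,0,0,0]
    - [-1,-1,0.1,0,0,0,0]
    - [-1,-1,0.1,0,0,0,0]

```text
t: 21.7
tcp_pos: [0.4972, 0.02, 0.1975]
tool_rot: [-3.138, -0.001, 1.643]
ft_force: [-0.7, 0.1, -2.0]
gripper_width: 0.598
gripper_force: 25.0
```

>>> play_rows:
  steps:
    - [-1,-1,0.1,0,0,0,0]
    - [-1,-1,0.1,0,0,0,0]
    - [-1,-1,0.1,0,0,0,0]
    - [-1,-1,0.1,0,0,0,0]
    - [-1,-1,0.1,0,0,0,0]
    - [-1,-1,0.1,0,0,0,0]
    - [-1,-1,0,0,0,0,0]
    - [-1,-1,0,0,0,0,0]
    - [-1,-1,0,0,0,0,0]

```text
t: 22.45
tcp_pos: [0.5339, -0.2477, 0.1971]
tool_rot: [-3.138, -0.003, 1.643]
ft_force: [0.8, -0.1, -1.7]
gripper_width: 0.604
gripper_force: 25.0
```

>>> play_rows:
  steps:
    - [-1,-0.48,0,0,0,0,0]
    - [-1,0,0,1,0,0,0]
    - [-1,0,0,1,0,0,0]
    - [-1,0,0,1,0,0,0]
    - [-1,0,0,0.5,0,0,0]
    - [-1,0,0,0,0,0,0]
    - [-1,0,0,0,0,0,0]
    - [-1,0,0,0,0,0,0]

```text
t: 23.12
tcp_pos: [0.5364, -0.261, 0.0952]
tool_rot: [3.141, -0.0, 1.642]
ft_force: [0.7, 0.5, -1.1]
gripper_width: 0.601
gripper_force: 25.0
```

```bash
python3 - <<'E'
from h import *
go(*deck(0,-.045),.048,.0657+np.pi/2)
rot(.0657+np.pi/2); o=r.get_obs(); print(o["gripper_width"])
E
```

```text
t 23.12 az units 0.06 shift units [-0.03 -0.12  1.57] q6 end -0.61 tcp [ 0.5364 -0.261   0.0952] [ 3.141 -0.     1.642]
rot units [ 0.   -0.    0.06]
0.6008162692517492
```

>>> play_rows:
  steps:
    - [-1,0,-0.12,0.8,0,0,0]
    - [-1,0,0,0.4,0,0,0]
    - [-1,0,0,0.2,0,0,0]
    - [-1,0,0,0.17,0,0,0]
    - [-1,0,0,0,0,0,0]
    - [-1,0,0,0,0,0,0]
    - [-1,0,0,0,0,0,0]

```text
t: 23.7
tcp_pos: [0.5328, -0.2615, 0.0479]
tool_rot: [3.141, 0.0, 1.64]
ft_force: [0.2, -0.4, -1.7]
gripper_width: 0.596
gripper_force: 25.0
```

>>> play_rows:
  steps:
    - [0.6,0,0,0,0,0,0]
    - [1,0,0,0,0,0,0]
    - [1,0,0,0,0,0,0]
    - [1,0,0,0,0,0,0]
    - [1,0,0,0,0,0,0]
    - [1,0,0,-1,0,0,0]
    - [1,0,0,-1,0,0,0]
    - [1,0,0,-1,0,0,0]
    - [1,0,0,-1,0,0,0]
    - [1,0,0,-1,0,0,0]

```text
t: 24.53
tcp_pos: [0.5321, -0.2612, 0.1986]
tool_rot: [-3.141, -0.001, 1.64]
ft_force: [0.7, -0.6, -0.6]
gripper_width: 1.001
gripper_force: 0.0
```

>>> play_rows:
  steps:
    - [1,1,0,0,0,0,0]
    - [1,1,0,0,0,0,0]
    - [1,1,0,0,0,0,0]
    - [1,1,0,0,0,0,0]
    - [1,1,0,0,0,0,0]
    - [1,1,0,0,0,0,0]
    - [1,1,0,0,0,0,0]
    - [1,1,0,0,0,0,0]
    - [1,0,0,0,0,0,0]

```text
t: 25.28
tcp_pos: [0.5152, -0.0174, 0.1975]
tool_rot: [-3.141, -0.003, 1.644]
ft_force: [0.6, 0.0, -0.3]
gripper_width: 1.001
gripper_force: 0.0
```

```bash
python3 - <<'E'
from h import *
im=shot("top"); cv2.imwrite("pics/t4.png",im); b=None
for g,z in(([.471,.182],.073),([.394,.308],.073)):
    try: c=cap(im,g,z);print(c); b=b or c
    except Exception as e: print(e)
go(*b[0],.020,b[3]+np.pi/2)
cv2.imwrite("pics/c4.png",ortho(im,"top",.1,.43,.63,-.44,-.2,2000))
E
```

```text
(array([0.4545, 0.1693]), 0.0049, 2.649, -2.183)
(array([0.3984, 0.3104]), 0.0265, -2.949, -2.973)
t 25.33 az units 28.2 shift units [-5.28 -3.98  5.92] q6 end 2.44 tcp [ 0.5155 -0.0196  0.1975] [-3.141e+00 -1.000e-03  1.644e+00]
```

View pics/c4.png

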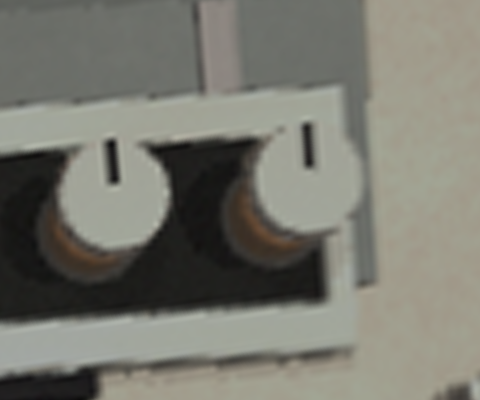

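Both placed jars stand with their ribs straight toward the reader, at crop pixels (112,160) and (308,145). The arm hides the knocked jar, so I use its last measured pose.

```bash
python3 - <<'E'
from h import *
go(.4708,.1819,.020,1.56); print(cap(cv2.imread("pics/t3.png"),(.4708,.1819)))
E
```

```text
t 25.33 az units 1.05 shift units [ 6.7  -1.56  5.92] q6 end 0.28 tcp [ 0.5155 -0.0196  0.1975] [-3.141e+00 -1.000e-03  1.644e+00]
(array([0.4708, 0.182 ]), 0.0263, 0.034, -0.06)
```

>>> play_rows:
  steps:
    - [1,0,0,0,0,0,1]
    - [1,1,-0.25,0,0,0,0]
    - [1,1,-0.25,0,0,0,0]
    - [1,1,-0.25,0,0,0,0]
    - [1,1,-0.25,0,0,0,0]
    - [1,1,-0.25,0,0,0,0]
    - [1,1,-0.25,0,0,0,0]
    - [1,0.5,0,0,0,0,0]
    - [1,0,0,0,0,0,0]
    - [1,0,0,0,0,0,0]

```text
t: 26.17
tcp_pos: [0.4729, 0.1732, 0.1975]
tool_rot: [-3.141, 0.0, 1.562]
ft_force: [0.4, 0.5, 0.3]
gripper_width: 0.997
gripper_force: 0.0
```

```bash
python3 - <<'E'
from h import *
im=shot("side"); cv2.imwrite("pics/s5.png",cv2.resize(im[120:260,220:380],(800,700))[:600])
go(.4708,.1819,.020,1.56)
E
```

```text
t 26.22 az units 0.01 shift units [ 0.31 -0.08  5.91] q6 end 0.28 tcp [0.473  0.1726 0.1974] [-3.141  0.     1.56 ]
```

View pics/s5.png

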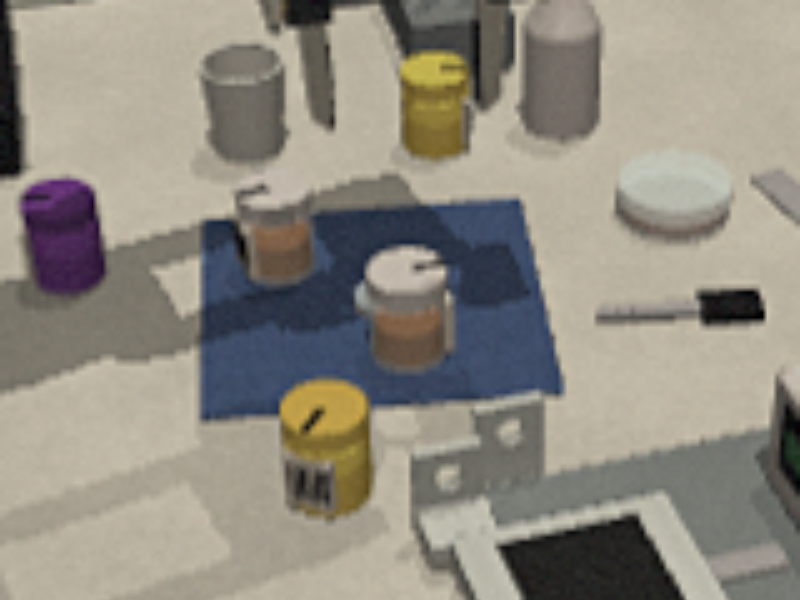

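The jar stands where it was measured, with label and rib at about (430,268), the dish peeking out behind it at (365,298). Going down.

>>> play_rows:
  steps:
    - [1,0.31,-0.08,1,0,0,0]
    - [1,0,0,1,0,0,0]
    - [1,0,0,1,0,0,0]
    - [1,0,0,1,0,0,0]
    - [1,0,0,1,0,0,0]
    - [1,0,0,0.6,0,0,0]
    - [1,0,0,0.3,0,0,0]
    - [1,0,0,0,0,0,0]

```text
t: 26.88
tcp_pos: [0.4687, 0.1811, 0.0181]
tool_rot: [-3.137, 0.001, 1.559]
ft_force: [-0.6, -0.6, 0.5]
gripper_width: 1.002
gripper_force: 0.0
```

>>> play_rows:
  steps:
    - [-1,0,0,0,0,0,0]
    - [-1,0,0,0,0,0,0]
    - [-1,0,0,0,0,0,0]
    - [-1,0,0,0,0,0,0]
    - [-1,0,0,0,0,0,0]
    - [-1,0,0,0,0,0,0]
    - [-1,0,0,0,0,0,0]
    - [-1,0,0,0,0,0,0]
  squeeze: 25

```text
t: 27.55
tcp_pos: [0.4706, 0.1832, 0.021]
tool_rot: [3.141, -0.001, 1.561]
ft_force: [-2.0, -1.1, 4.4]
gripper_width: 0.599
gripper_force: 25.0
```

>>> play_rows:
  steps:
    - [-1,0,0,-1,0,0,0]
    - [-1,0,0,-1,0,0,0]
    - [-1,0,0,-1,0,0,0]
    - [-1,0,0,-1,0,0,0]
    - [-1,0,0,-1,0,0,0]
    - [-1,0,0,-1,0,0,0]
    - [-1,0,0,0,0,0,0]
    - [-1,0,0,0,0,0,0]
    - [-1,0,0,0,0,0,0]

```text
t: 28.3
tcp_pos: [0.47, 0.1828, 0.1996]
tool_rot: [-3.14, -0.0, 1.561]
ft_force: [0.0, -0.8, -1.1]
gripper_width: 0.605
gripper_force: 25.0
```

```bash
python3 - <<'E'
from h import *
go(*deck(0,.045),.0485,.0657+np.pi/2)
E
```

```text
t 28.3 az units -0.95 shift units [-11.94   1.12   5.04] q6 end -0.48 tcp [0.47   0.1828 0.1996] [-3.14  -0.     1.561]
```

>>> play_rows:
  steps:
    - [-1,0,0,0,0,0,-0.95]
    - [-1,-1,0.1,0,0,0,0]
    - [-1,-1,0.1,0,0,0,0]
    - [-1,-1,0.1,0,0,0,0]
    - [-1,-1,0.1,0,0,0,0]
    - [-1,-1,0.1,0,0,0,0]
    - [-1,-1,0.1,0,0,0,0]
    - [-1,-1,0.1,0,0,0,0]
    - [-1,-1,0.1,0,0,0,0]
    - [-1,-1,0.1,0,0,0,0]

```text
t: 29.13
tcp_pos: [0.5137, -0.0859, 0.1977]
tool_rot: [-3.137, -0.002, 1.636]
ft_force: [-0.5, 0.1, -0.6]
gripper_width: 0.601
gripper_force: 25.0
```

>>> play_rows:
  steps:
    - [-1,-1,0.1,0,0,0,0]
    - [-1,-1,0.1,0,0,0,0]
    - [-1,-0.94,0,0,0,0,0]
    - [-1,0,0,1,0,0,0]
    - [-1,0,0,1,0,0,0]
    - [-1,0,0,1,0,0,0]
    - [-1,0,0,0.5,0,0,0]
    - [-1,0,0,0,0,0,0]
    - [-1,0,0,0,0,0,0]
    - [-1,0,0,0,0,0,0]

```text
t: 29.97
tcp_pos: [0.5269, -0.1723, 0.0956]
tool_rot: [-3.141, -0.001, 1.637]
ft_force: [1.0, -0.1, 0.6]
gripper_width: 0.599
gripper_force: 25.0
```

```bash
python3 - <<'E'
from h import *
go(*deck(0,.045),.0485,.0657+np.pi/2)
rot(.0657+np.pi/2); o=r.get_obs(); print(o["gripper_width"])
E
```

```text
t 29.97 az units 0.0 shift units [-0.    0.01  1.57] q6 end -0.47 tcp [ 0.5269 -0.1723  0.0956] [-3.141e+00 -1.000e-03  1.637e+00]
rot units [-0.01 -0.01  0.  ]
0.5987427002011779
```

>>> play_rows:
  steps:
    - [-1,0,0,0.8,0,0,0]
    - [-1,0,0,0.4,0,0,0]
    - [-1,0,0,0.2,0,0,0]
    - [-1,0,0,0.17,0,0,0]
    - [-1,0,0,0,0,0,0]
    - [-1,0,0,0,0,0,0]
    - [-1,0,0,0,0,0,0]

```text
t: 30.55
tcp_pos: [0.5272, -0.1725, 0.0489]
tool_rot: [3.141, -0.0, 1.636]
ft_force: [0.6, -0.8, -1.2]
gripper_width: 0.598
gripper_force: 25.0
```

>>> play_rows:
  steps:
    - [0.6,0,0,0,0,0,0]
    - [1,0,0,0,0,0,0]
    - [1,0,0,0,0,0,0]
    - [1,0,0,0,0,0,0]
    - [1,0,0,0,0,0,0]
    - [1,0,0,-1,0,0,0]
    - [1,0,0,-1,0,0,0]
    - [1,0,0,-1,0,0,0]
    - [1,0,0,-1,0,0,0]
    - [1,0,0,-1,0,0,0]

```text
t: 31.38
tcp_pos: [0.5266, -0.1723, 0.1996]
tool_rot: [-3.141, -0.001, 1.636]
ft_force: [0.3, -1.0, 0.5]
gripper_width: 0.998
gripper_force: 0.0
```

```bash
python3 - <<'E'
from h import *
im=shot("top"); cv2.imwrite("pics/t6.png",im)
print(cap(im,(.3985,.3105)))
go(.3985,.3105,.020,1.637)
E
```

```text
(array([0.3984, 0.3104]), 0.0266, -2.949, -2.971)
t 31.43 az units -0.01 shift units [16.39 -3.29  6.24] q6 end 0.5 tcp [ 0.5295 -0.1735  0.2071] [3.134 0.004 1.636]
```

>>> play_rows:
  steps:
    - [1,1,-0.2,0,0,0,0]
    - [1,1,-0.2,0,0,0,0]
    - [1,1,-0.2,0,0,0,0]
    - [1,1,-0.2,0,0,0,0]
    - [1,1,-0.2,0,0,0,0]
    - [1,1,-0.2,0,0,0,0]
    - [1,1,-0.2,0,0,0,0]
    - [1,1,-0.2,0,0,0,0]
    - [1,1,-0.2,0,0,0,0]
    - [1,1,-0.2,0,0,0,0]

```text
t: 32.27
tcp_pos: [0.4466, 0.1244, 0.1984]
tool_rot: [-3.141, -0.001, 1.636]
ft_force: [0.6, 0.7, -0.2]
gripper_width: 1.002
gripper_force: 0.0
```

>>> play_rows:
  steps:
    - [1,1,-0.2,0,0,0,-1]
    - [1,1,0,0,0,0,-1]
    - [1,1,0,0,0,0,-1]
    - [1,1,0,0,0,0,-1]
    - [1,1,0,0,0,0,-1]
    - [1,0,0,0,0,0,-1]
    - [1,0,0,0,0,0,-1]
    - [1,0,0,0,0,0,-1]
    - [1,0,0,0,0,0,-1]
    - [1,0,0,0,0,0,-1]

```text
t: 33.1
tcp_pos: [0.4078, 0.2681, 0.1983]
tool_rot: [-3.142, -0.001, 2.441]
ft_force: [0.4, 0.4, -0.5]
gripper_width: 1.0
gripper_force: 0.0
```

>>> play_rows:
  steps:
    - [1,0,0,0,0,0,-1]
    - [1,0,0,0,0,0,-1]
    - [1,0,0,0,0,0,-1]
    - [1,0,0,0,0,0,-1]
    - [1,0,0,0,0,0,-1]
    - [1,0,0,0,0,0,-1]
    - [1,0,0,0,0,0,-1]
    - [1,0,0,0,0,0,-1]
    - [1,0,0,0,0,0,-1]
    - [1,0,0,0,0,0,-1]

```text
t: 33.93
tcp_pos: [0.4079, 0.2679, 0.1983]
tool_rot: [3.141, -0.001, -3.043]
ft_force: [-0.4, -0.5, -0.1]
gripper_width: 1.002
gripper_force: 0.0
```

>>> play_rows:
  steps:
    - [1,0,0,0,0,0,-1]
    - [1,0,0,0,0,0,-1]
    - [1,0,0,0,0,0,-1]
    - [1,0,0,0,0,0,-1]
    - [1,0,0,0,0,0,-1]
    - [1,0,0,0,0,0,-1]
    - [1,0,0,0,0,0,-1]
    - [1,0,0,0,0,0,-1]
    - [1,0,0,0,0,0,-1]
    - [1,0,0,0,0,0,-1]

```text
t: 34.77
tcp_pos: [0.4079, 0.2679, 0.1983]
tool_rot: [3.141, 0.0, -2.243]
ft_force: [0.4, -0.3, 0.8]
gripper_width: 1.001
gripper_force: 0.0
```

```bash
python3 - <<'E'
from h import *
go(.3985,.3105,.020,-1.84); rot(-1.84); print(r.get_obs()["q"].round(2))
E
```

```text
t 34.77 az units -5.03 shift units [-1.29  0.68  5.94] q6 end -2.32 tcp [0.4079 0.2679 0.1983] [ 3.141  0.    -2.243]
rot units [ 0.01  0.   -5.03]
[ 0.48 -0.17  1.82  0.    1.49 -1.99]
```

>>> play_rows:
  steps:
    - [1,0,0,0,0,0,-1]
    - [1,0,0,0,0,0,-1]
    - [1,0,0,0,0,0,-1]
    - [1,0,0,0,0,0,-1]
    - [1,0,0,0,0,0,-1]
    - [1,-0.65,0.34,0,0,0,0]
    - [1,-0.65,0.34,0,0,0,0]
    - [1,0,0,0,0,0,0]
    - [1,0,0,0,0,0,0]
    - [1,0,0,0,0,0,0]

```text
t: 35.6
tcp_pos: [0.3989, 0.3106, 0.1983]
tool_rot: [3.141, -0.0, -1.846]
ft_force: [-0.1, -0.7, -0.7]
gripper_width: 0.999
gripper_force: 0.0
```

```bash
python3 - <<'E'
from h import *
go(.3985,.3105,.020,-1.84); rot(-1.84)
E
```

```text
t 35.6 az units -0.08 shift units [0.01 0.01 5.94] q6 end -2.31 tcp [0.3989 0.3106 0.1983] [ 3.141 -0.    -1.846]
rot units [ 0.01 -0.   -0.08]
```

>>> play_rows:
  steps:
    - [1,0,0,1,0,0,0]
    - [1,0,0,1,0,0,0]
    - [1,0,0,1,0,0,0]
    - [1,0,0,1,0,0,0]
    - [1,0,0,1,0,0,0]
    - [1,0,0,0.6,0,0,0]
    - [1,0,0,0.34,0,0,0]
    - [1,0,0,0,0,0,0]

```text
t: 36.27
tcp_pos: [0.3972, 0.3093, 0.0178]
tool_rot: [3.138, -0.003, -1.847]
ft_force: [-0.4, 0.4, 0.1]
gripper_width: 0.996
gripper_force: 0.0
```

>>> play_rows:
  steps:
    - [-1,0,0,0,0,0,0]
    - [-1,0,0,0,0,0,0]
    - [-1,0,0,0,0,0,0]
    - [-1,0,0,0,0,0,0]
    - [-1,0,0,0,0,0,0]
    - [-1,0,0,0,0,0,0]
    - [-1,0,0,0,0,0,0]
    - [-1,0,0,0,0,0,0]
  squeeze: 25

```text
t: 36.93
tcp_pos: [0.3991, 0.3114, 0.0209]
tool_rot: [3.141, 0.001, -1.847]
ft_force: [-0.1, -1.2, 5.0]
gripper_width: 0.599
gripper_force: 25.0
```

>>> play_rows:
  steps:
    - [-1,0,0,-1,0,0,0]
    - [-1,0,0,-1,0,0,0]
    - [-1,0,0,-1,0,0,0]
    - [-1,0,0,-1,0,0,0]
    - [-1,0,0,-1,0,0,0]
    - [-1,0,0,-1,0,0,0]
    - [-1,0,0,0,0,0,0]
    - [-1,0,0,0,0,0,0]
    - [-1,0,0,0,0,0,0]

```text
t: 37.68
tcp_pos: [0.3985, 0.3107, 0.1993]
tool_rot: [3.14, -0.0, -1.847]
ft_force: [0.0, -1.2, -1.8]
gripper_width: 0.599
gripper_force: 25.0
```

```bash
python3 - <<'E'
from h import *
go(*deck(0,.135),.048,.0657+np.pi/2-.45)
E
```

```text
t 37.68 az units 40.62 shift units [-10.62   8.7    5.04] q6 end 0.13 tcp [0.3985 0.3107 0.1993] [ 3.14  -0.    -1.847]
```

>>> play_rows:
  steps:
    - [-1,0,0,0,0,0,1]
    - [-1,0,0,0,0,0,1]
    - [-1,0,0,0,0,0,1]
    - [-1,0,0,0,0,0,1]
    - [-1,0,0,0,0,0,1]
    - [-1,0,0,0,0,0,1]
    - [-1,0,0,0,0,0,1]
    - [-1,0,0,0,0,0,1]
    - [-1,0,0,0,0,0,1]
    - [-1,0,0,0,0,0,1]

```text
t: 38.52
tcp_pos: [0.3977, 0.3102, 0.1976]
tool_rot: [3.141, -0.005, -2.651]
ft_force: [-0.2, -0.4, -1.4]
gripper_width: 0.597
gripper_force: 25.0
```

>>> play_rows:
  steps:
    - [-1,0,0,0,0,0,1]
    - [-1,0,0,0,0,0,1]
    - [-1,0,0,0,0,0,1]
    - [-1,0,0,0,0,0,1]
    - [-1,0,0,0,0,0,1]
    - [-1,0,0,0,0,0,1]
    - [-1,0,0,0,0,0,1]
    - [-1,0,0,0,0,0,1]
    - [-1,0,0,0,0,0,1]
    - [-1,0,0,0,0,0,1]

```text
t: 39.35
tcp_pos: [0.3977, 0.3102, 0.1976]
tool_rot: [-3.139, -0.004, 2.832]
ft_force: [0.1, -0.2, -1.4]
gripper_width: 0.598
gripper_force: 25.0
```

>>> play_rows:
  steps:
    - [-1,0,0,0,0,0,1]
    - [-1,0,0,0,0,0,1]
    - [-1,0,0,0,0,0,1]
    - [-1,0,0,0,0,0,1]
    - [-1,0,0,0,0,0,1]
    - [-1,0,0,0,0,0,1]
    - [-1,0,0,0,0,0,1]
    - [-1,0,0,0,0,0,1]
    - [-1,0,0,0,0,0,1]
    - [-1,0,0,0,0,0,1]

```text
t: 40.18
tcp_pos: [0.3977, 0.3102, 0.1976]
tool_rot: [-3.137, -0.0, 2.032]
ft_force: [0.3, -0.3, -1.1]
gripper_width: 0.594
gripper_force: 25.0
```

>>> play_rows:
  steps:
    - [-1,0,0,0,0,0,1]
    - [-1,0,0,0,0,0,1]
    - [-1,0,0,0,0,0,1]
    - [-1,0,0,0,0,0,1]
    - [-1,0,0,0,0,0,1]
    - [-1,0,0,0,0,0,1]
    - [-1,0,0,0,0,0,1]
    - [-1,0,0,0,0,0,1]
    - [-1,0,0,0,0,0,1]
    - [-1,0,0,0,0,0,1]

```text
t: 41.02
tcp_pos: [0.3977, 0.3102, 0.1976]
tool_rot: [-3.138, 0.003, 1.233]
ft_force: [0.2, 0.5, -1.7]
gripper_width: 0.603
gripper_force: 25.0
```

>>> play_rows:
  steps:
    - [-1,0,0,0,0,0,0.7]
    - [-1,0,0,0,0,0,0]
    - [-1,0,0,0,0,0,0]

```text
t: 41.27
tcp_pos: [0.398, 0.3104, 0.1983]
tool_rot: [-3.139, 0.002, 1.182]
ft_force: [0.9, 0.6, -1.6]
gripper_width: 0.6
gripper_force: 25.0
```

```bash
python3 - <<'E'
from h import *
go(*deck(0,.135),.0485,1.179); print(r.get_obs()["gripper_width"])
E
```

```text
t 41.27 az units 0.04 shift units [-10.54   8.79   4.99] q6 end 0.13 tcp [0.398  0.3104 0.1983] [-3.139e+00  2.000e-03  1.182e+00]
0.6000151578109513
```

>>> play_rows:
  steps:
    - [-1,-0.96,0.8,0,0,0,0]
    - [-1,-0.96,0.8,0,0,0,0]
    - [-1,-0.96,0.8,0,0,0,0]
    - [-1,-0.96,0.8,0,0,0,0]
    - [-1,-0.96,0.8,0,0,0,0]
    - [-1,-0.96,0.8,0,0,0,0]
    - [-1,-0.96,0.8,0,0,0,0]
    - [-1,-0.96,0.8,0,0,0,0]
    - [-1,-0.96,0.8,0,0,0,0]
    - [-1,-0.96,0.8,0,0,0,0]

```text
t: 42.1
tcp_pos: [0.511, -0.0485, 0.1991]
tool_rot: [-3.14, -0.0, 1.183]
ft_force: [1.1, -0.2, -1.1]
gripper_width: 0.599
gripper_force: 25.0
```

>>> play_rows:
  steps:
    - [-1,-0.94,0.79,0,0,0,0]
    - [-1,0,0,0,0,0,0]
    - [-1,0,0,1,0,0,0]
    - [-1,0,0,1,0,0,0]
    - [-1,0,0,1,0,0,0]
    - [-1,0,0,0.4,0,0,0]
    - [-1,0,0,0,0,0,0]
    - [-1,0,0,0,0,0,0]
    - [-1,0,0,0,0,0,0]

```text
t: 42.85
tcp_pos: [0.5236, -0.0818, 0.0999]
tool_rot: [3.14, -0.001, 1.181]
ft_force: [0.1, 0.1, -0.4]
gripper_width: 0.6
gripper_force: 25.0
```

```bash
python3 - <<'E'
from h import *
go(*deck(0,.135),.0485,1.179); rot(1.179); print(r.get_obs()["gripper_width"])
E
```

```text
t 42.85 az units 0.03 shift units [-0.05 -0.07  1.71] q6 end 0.14 tcp [ 0.5236 -0.0818  0.0999] [ 3.140e+00 -1.000e-03  1.181e+00]
rot units [ 0.02 -0.01  0.03]
0.5998146817285273
```

>>> play_rows:
  steps:
    - [-1,-0.05,-0.07,0.8,0,0,0]
    - [-1,0,0,0.5,0,0,0]
    - [-1,0,0,0.25,0,0,0]
    - [-1,0,0,0.16,0,0,0]
    - [-1,0,0,0,0,0,0]
    - [-1,0,0,0,0,0,0]
    - [-1,0,0,0,0,0,0]

```text
t: 43.43
tcp_pos: [0.5209, -0.0825, 0.0481]
tool_rot: [3.14, -0.001, 1.181]
ft_force: [0.2, -0.1, -1.9]
gripper_width: 0.601
gripper_force: 25.0
```

>>> play_rows:
  steps:
    - [0.6,0,0,0,0,0,0]
    - [1,0,0,0,0,0,0]
    - [1,0,0,0,0,0,0]
    - [1,0,0,0,0,0,0]
    - [1,0,0,0,0,0,0]
    - [1,0,0,-1,0,0,0]
    - [1,0,0,-1,0,0,0]
    - [1,0,0,-1,0,0,0]
    - [1,0,0,-1,0,0,0]
    - [1,0,0,-1,0,0,0]

```text
t: 44.27
tcp_pos: [0.5197, -0.0823, 0.1981]
tool_rot: [-3.141, -0.0, 1.18]
ft_force: [0.5, 0.4, 0.8]
gripper_width: 1.001
gripper_force: 0.0
```

>>> play_rows:
  steps:
    - [1,1,0,0,0,0,0]
    - [1,1,0,0,0,0,0]
    - [1,1,0,0,0,0,0]
    - [1,1,0,0,0,0,0]
    - [1,1,0,0,0,0,0]
    - [1,1,0,0,0,0,0]
    - [1,1,0,0,0,0,0]
    - [1,0,0,0,0,0,0]

```text
t: 44.93
tcp_pos: [0.6006, 0.1166, 0.1964]
tool_rot: [-3.14, -0.002, 1.184]
ft_force: [0.6, 0.6, -0.1]
gripper_width: 1.001
gripper_force: 0.0
```

```bash
python3 - <<'E'
from h import *
im=shot("top"); cv2.imwrite("pics/t7.png",im)
print("pin",blob(im,(.71,.17),.012,.045,70))
cv2.imwrite("pics/c7.png",ortho(im,"top",.1,.38,.64,-.44,.06,1500))
x,y=deck(-.09,0); go(x,y,.076,.0657+np.pi/2); 
E
```

```text
pin ((732.6665649414062, 178.33331298828125), (44.66667938232422, 73.33331298828125), -0.0)
t 44.98 az units -5.66 shift units [-10.88  -6.06   4.01] q6 end -0.62 tcp [0.6001 0.1144 0.1963] [-3.14  -0.     1.184]
```

View pics/c7.png

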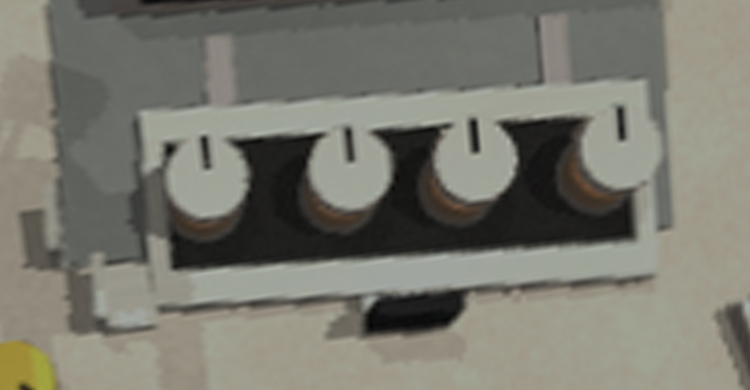

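All four jars stand in a row, with caps at crop x ≈ 207, 349, 475 and 620 and every rib pointing to the window. Next I pinch the handle, near (415,312).

>>> play_rows:
  steps:
    - [0,0,0,0,0,0,-1]
    - [0,0,0,0,0,0,-1]
    - [0,0,0,0,0,0,-1]
    - [0,0,0,0,0,0,-1]
    - [0,0,0,0,0,0,-1]
    - [0,0,0,0,0,0,-0.66]
    - [0,-1,-0.55,0,0,0,0]
    - [0,-1,-0.55,0,0,0,0]
    - [0,-1,-0.55,0,0,0,0]
    - [0,-1,-0.55,0,0,0,0]

```text
t: 45.82
tcp_pos: [0.5402, -0.0139, 0.1965]
tool_rot: [-3.141, -0.0, 1.633]
ft_force: [-0.4, -1.4, -0.7]
gripper_width: 0.501
gripper_force: 0.0
```

>>> play_rows:
  steps:
    - [0,-1,-0.55,0,0,0,0]
    - [0,-1,-0.55,0,0,0,0]
    - [0,-1,-0.55,0,0,0,0]
    - [0,-1,-0.55,0,0,0,0]
    - [0,-1,-0.55,0,0,0,0]
    - [0,-1,-0.55,0,0,0,0]
    - [0,-0.88,-0.55,0,0,0,0]
    - [0,0,0,1,0,0,0]
    - [0,0,0,0,0,0,0]
    - [0,0,0,0,0,0,0]

```text
t: 46.65
tcp_pos: [0.4371, -0.2249, 0.1652]
tool_rot: [-3.138, -0.003, 1.631]
ft_force: [0.5, -0.5, 1.3]
gripper_width: 0.5
gripper_force: 0.0
```

```bash
python3 - <<'E'
from h import *
x,y=deck(-.09,0); go(x,y,.06,.0657+np.pi/2); rot(.0657+np.pi/2); print(r.get_obs()["gripper_width"])
E
```

```text
t 46.65 az units -0.06 shift units [0.05 0.11 3.51] q6 end -0.64 tcp [ 0.4371 -0.2249  0.1652] [-3.138e+00 -3.000e-03  1.631e+00]
rot units [-0.05 -0.04 -0.06]
0.5000089419109364
```

>>> play_rows:
  steps:
    - [0,0.05,0.1,1,0,0,-0.06]
    - [0,0,0,1,0,0,0]
    - [0,0,0,0.5,0,0,0]
    - [0,0,0,0.5,0,0,0]
    - [0,0,0,0.5,0,0,0]
    - [0,0,0,0,0,0,0]
    - [0,0,0,0,0,0,0]

```text
t: 47.23
tcp_pos: [0.442, -0.2227, 0.0621]
tool_rot: [-3.14, -0.001, 1.639]
ft_force: [0.6, -0.6, 0.3]
gripper_width: 0.5
gripper_force: 0.0
```

>>> play_rows:
  steps:
    - [-1,0,0,0,0,0,0]
    - [-1,0,0,0,0,0,0]
    - [-1,0,0,0,0,0,0]
    - [-1,0,0,0,0,0,0]
    - [-1,0,0,0,0,0,0]
    - [-1,0,0,0,0,0,0]
    - [-1,0,0,0,0,0,0]
  squeeze: 20

```text
t: 47.82
tcp_pos: [0.4419, -0.2237, 0.0621]
tool_rot: [-3.141, -0.0, 1.638]
ft_force: [-1.9, -0.0, 3.5]
gripper_width: 0.151
gripper_force: 20.0
```

```bash
python3 - <<'E'
from h import *
x,y=deck(-.02,0); go(x,y,.06,.0657+np.pi/2); print(r.get_obs()["ft_force"])
E
```

```text
t 47.82 az units 0.02 shift units [0.02 2.28 0.07] q6 end -0.57 tcp [ 0.4419 -0.2237  0.0621] [-3.141 -0.     1.638]
[-1.89282235 -0.00716565  3.53777162]
```

>>> play_rows:
  steps:
    - [-1,0,0.1,0,0,0,0]
    - [-1,0,0.2,0,0,0,0]
    - [-1,0,0.25,0,0,0,0]
    - [-1,0,0.25,0,0,0,0]
    - [-1,0,0.25,0,0,0,0]
    - [-1,0,0.25,0,0,0,0]
    - [-1,0,0.25,0,0,0,0]
    - [-1,0,0.25,0,0,0,0]
    - [-1,0,0.2,0,0,0,0]
    - [-1,0,0.1,0,0,0,0]

```text
t: 48.65
tcp_pos: [0.4986, -0.2199, 0.0616]
tool_rot: [-3.127, -0.002, 1.638]
ft_force: [-39.3, -1.0, 32.9]
gripper_width: 0.357
gripper_force: 20.0
```

>>> play_rows:
  steps:
    - [-1,0,0.1,0,0,0,0]
    - [-1,0,0.05,0,0,0,0]
    - [-1,0,0.05,0,0,0,0]
    - [-1,0,0,0,0,0,0]
    - [-1,0,0,0,0,0,0]

```text
t: 49.07
tcp_pos: [0.5037, -0.2196, 0.0615]
tool_rot: [-3.126, -0.002, 1.638]
ft_force: [-39.5, -1.7, 32.4]
gripper_width: 0.47
gripper_force: 20.0
```

>>> play_rows:
  steps:
    - [-1,0,0.05,0,0,0,0]
    - [-1,0,0.05,0,0,0,0]
    - [-1,0,0,0,0,0,0]
    - [-1,0,0,0,0,0,0]

```text
t: 49.4
tcp_pos: [0.5066, -0.2194, 0.0615]
tool_rot: [-3.126, -0.002, 1.638]
ft_force: [-39.4, -1.9, 31.6]
gripper_width: 0.529
gripper_force: 20.0
```

```bash
python3 - <<'E'
from h import *
x,y=deck(-.02,0); go(x,y,.06,.0657+np.pi/2); print(r.get_obs()["ft_force"])
E
```

```text
t 49.4 az units 0.01 shift units [0.02 0.12 0.05] q6 end -0.56 tcp [ 0.5066 -0.2194  0.0615] [-3.126e+00 -2.000e-03  1.638e+00]
[-39.41629803  -1.89186394  31.62559939]
```

The fingers were pried open, which means the carriage met its end stop after about 47 mm. I'll back off and look.

>>> play_rows:
  steps:
    - [-1,0,-0.2,0,0,0,0]
    - [-1,0,-0.2,0,0,0,0]
    - [-1,0,-0.15,0,0,0,0]
    - [-1,0,-0.02,0,0,0,0]
    - [-1,0,0,0,0,0,0]

```text
t: 49.82
tcp_pos: [0.4896, -0.2206, 0.0616]
tool_rot: [-3.126, -0.002, 1.637]
ft_force: [-39.3, -0.1, 32.2]
gripper_width: 0.16
gripper_force: 20.0
```

```bash
python3 - <<'E'
from h import *
im=shot("top"); s=shot("side")
print(r.get_obs()["ft_force"],r.get_obs()["gripper_width"])
cv2.imwrite("pics/c8.png",np.vstack([cv2.resize(im[110:250,290:460],(680,560))[:300],cv2.resize(s[180:340,290:490],(680,544))[:300]]))
E
```

```text
[-39.9272436   -0.91834324  31.96074583] 0.16904805506961607
```

View pics/c8.png

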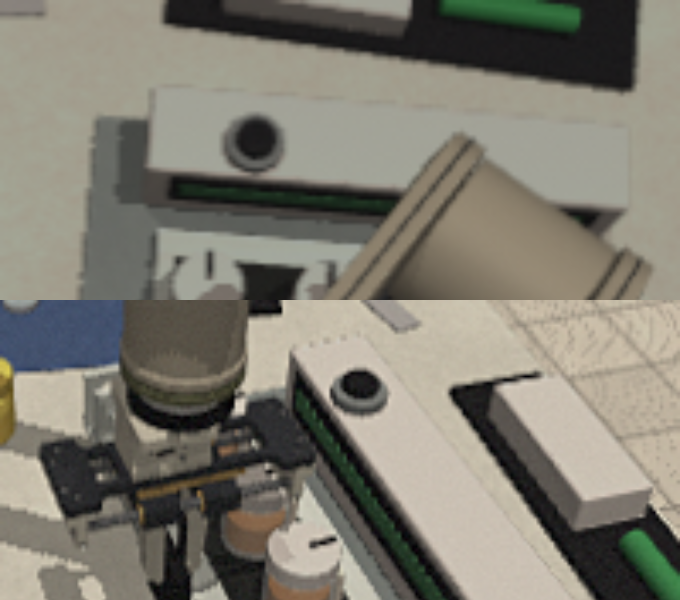

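>>> play_rows:
  steps:
    - [-1,0,-0.05,0,0,0,0]
    - [-0.4,0,0,0,0,0,0]
    - [-0.2,0,0,0,0,0,0]
    - [-0.2,0,0,0,0,0,0]
    - [-0.2,0,0,-0.5,0,0,0]
    - [-0.2,0,0,-1,0,0,0]
    - [-0.2,0,0,-1,0,0,0]
    - [-0.2,0,0,-1,0,0,0]
    - [-0.2,0,0,-1,0,0,0]
    - [-0.2,0,0,0,0,0,0]

```text
t: 50.75
tcp_pos: [0.4988, -0.2214, 0.204]
tool_rot: [3.133, 0.005, 1.638]
ft_force: [0.2, -0.6, 0.9]
gripper_width: 0.4
gripper_force: 0.0
```

>>> play_rows:
  steps:
    - [0.2,1,0,0,0,0,0]
    - [0.2,1,0,0,0,0,0]
    - [0.2,1,0,0,0,0,0]
    - [0.2,1,0,0,0,0,0]
    - [0.2,1,0,0,0,0,0]
    - [0.2,1,0,0,0,0,0]
    - [0.2,1,0,0,0,0,0]
    - [0.2,1,0,0,0,0,0]
    - [0.2,1,0,0,0,0,0]
    - [0.2,1,0,0,0,0,0]

```text
t: 51.58
tcp_pos: [0.4749, 0.0812, 0.1963]
tool_rot: [-3.141, -0.001, 1.638]
ft_force: [0.8, -0.7, 0.1]
gripper_width: 0.601
gripper_force: 0.0
```

```bash
python3 - <<'E'
from h import *
im=shot("top"); s=shot("side"); cv2.imwrite("pics/t9.png",im); cv2.imwrite("pics/s9.png",s)
o=ortho(im,"top",.03,.40,.74,-.44,.08,1150)
cv2.imwrite("pics/c9.png",o)
print("strip",blob(im,(.58,-.22),.03,.22,45))
print(r.get_obs()["tcp_pos"],r.get_obs()["ft_force"])
E
```

```text
strip ((579.6097412109375, -214.12937927246094), (86.88447570800781, 324.99603271484375), 3.751757860183716)
[0.47467134 0.08329366 0.19629035] [ 0.42401745 -0.43522813 -0.42809002]
```

View pics/c9.png

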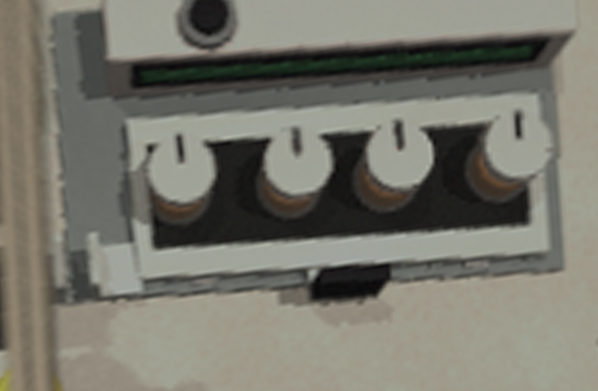

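```bash
python3 - <<'E'
from h import *
s=cv2.imread("pics/s9.png"); a=cv2.imread("pics/s5.png")
cv2.imwrite("pics/c10.png",cv2.resize(s[165:265,270:400],(780,600),interpolation=cv2.INTER_CUBIC))
hx,hy=.5796,-.2141
c,sn=np.cos(.0657),np.sin(.0657)
for yy in(.19,.2,.21):
  for (x,y) in((-.06,yy),(-.06,yy+.03)):
    print(yy,pix("side",[[hx+x*c-y*sn,hy+x*sn+y*c,.048]])[0].round(1),((pix("side",[[hx+x*c-y*sn,hy+x*sn+y*c,.048]])[0]-[270,165])*6).round(0))
E
```

```text
0.19 [327.1 215.7] [343. 304.]
0.19 [324.  209.7] [324. 268.]
0.2 [326.1 213.7] [336. 292.]
0.2 [323.  207.8] [318. 257.]
0.21 [325.  211.7] [330. 280.]
0.21 [322.  205.8] [312. 245.]
```

View pics/c10.png

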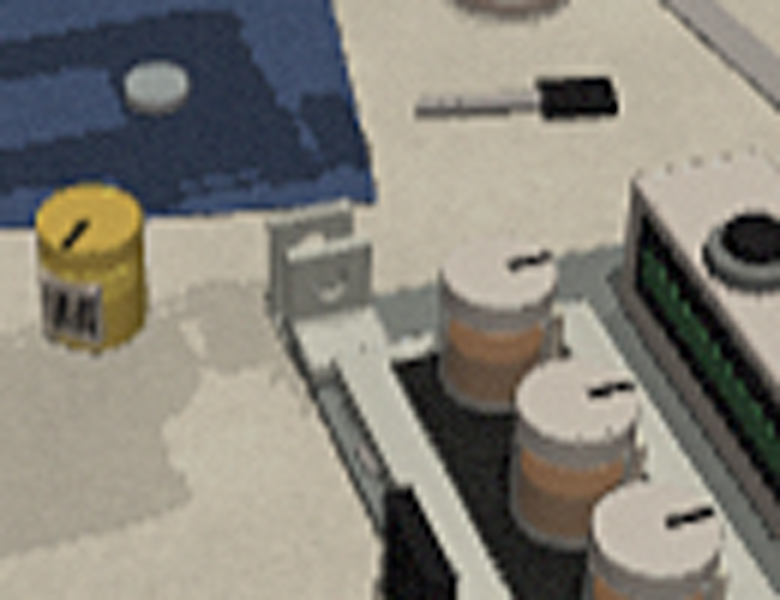

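The side crop shows the four jars standing and the two eyes lined up: carriage hole at (330,283) against (330,280) predicted, outer plate offset (-17,-35) against (-18,-35) predicted. So the carriage is home. Pin next.

```bash
python3 - <<'E'
from h import *
go(.7035,.1723,.06,-.15)
im=cv2.imread("pics/t9.png"); print("pin",blob(im,(.705,.172),.012,.04,70))
E
```

```text
t 51.68 az units 22.4 shift units [ 7.1  -4.07  4.54] q6 end 1.85 tcp [0.4747 0.0833 0.1963] [-3.141e+00 -2.000e-03  1.642e+00]Traceback (most recent call last):
  File "<stdin>", line 3, in <module>
  File "h.py", line 42, in blob
    k,lab,st,ce=cv2.connectedComponentsWithStats(m); i=1+np.argmax(st[1:,4])
                                                         ~~~~~~~~~^^^^^^^^^^
    return _wrapfunc(a, 'argmax', axis=axis, out=out, **kwds)
    return bound(*args, **kwds)
ValueError: attempt to get argmax of an empty sequence
```

>>> play_rows:
  steps:
    - [0.2,0,0,0,0,0,1]
    - [0.2,0,0,0,0,0,1]
    - [0.2,0,0,0,0,0,1]
    - [0.2,0,0,0,0,0,1]
    - [0.2,0,0,0,0,0,1]
    - [0.2,0,0,0,0,0,1]
    - [0.2,0,0,0,0,0,1]
    - [0.2,0,0,0,0,0,1]
    - [0.2,0,0,0,0,0,1]
    - [0.2,0,0,0,0,0,1]

```text
t: 52.52
tcp_pos: [0.4753, 0.0789, 0.1963]
tool_rot: [-3.141, 0.0, 0.834]
ft_force: [-0.7, -0.6, 0.2]
gripper_width: 0.603
gripper_force: 0.0
```

>>> play_rows:
  steps:
    - [0.2,0,0,0,0,0,1]
    - [0.2,0,0,0,0,0,1]
    - [0.2,0,0,0,0,0,1]
    - [0.2,0,0,0,0,0,1]
    - [0.2,0,0,0,0,0,1]
    - [0.2,0,0,0,0,0,1]
    - [0.2,0,0,0,0,0,1]
    - [0.2,0,0,0,0,0,1]
    - [0.2,0,0,0,0,0,1]
    - [0.2,0,0,0,0,0,1]

```text
t: 53.35
tcp_pos: [0.4753, 0.0789, 0.1963]
tool_rot: [-3.141, 0.001, 0.034]
ft_force: [-1.0, 0.2, -0.7]
gripper_width: 0.599
gripper_force: 0.0
```

>>> play_rows:
  steps:
    - [0.2,0,0,0,0,0,1]
    - [0.2,0,0,0,0,0,1]
    - [0.2,0,0,0,0,0,0.35]
    - [0.2,0,0,0,0,0,0]

```text
t: 53.68
tcp_pos: [0.4752, 0.0789, 0.1963]
tool_rot: [-3.141, 0.001, -0.152]
ft_force: [-0.1, 0.0, 0.4]
gripper_width: 0.599
gripper_force: 0.0
```

```bash
python3 - <<'E'
from h import *
go(.7035,.1723,.06,-.15)
E
```

```text
t 53.68 az units -0.02 shift units [ 7.06 -4.22  4.54] q6 end 1.85 tcp [0.4752 0.0789 0.1963] [-3.141e+00  1.000e-03 -1.520e-01]
```

>>> play_rows:
  steps:
    - [0.2,0.88,-0.53,0,0,0,0]
    - [0.2,0.88,-0.53,0,0,0,0]
    - [0.2,0.88,-0.53,0,0,0,0]
    - [0.2,0.88,-0.53,0,0,0,0]
    - [0.2,0.88,-0.53,0,0,0,0]
    - [0.2,0.88,-0.53,0,0,0,0]
    - [0.2,0.88,-0.53,0,0,0,0]
    - [0.2,0.88,-0.53,0,0,0,0]
    - [0.2,0,0,1,0,0,0]
    - [0.2,0,0,1,0,0,0]

```text
t: 54.52
tcp_pos: [0.7067, 0.1743, 0.1377]
tool_rot: [-3.139, -0.005, -0.148]
ft_force: [0.2, -0.1, -1.6]
gripper_width: 0.603
gripper_force: 0.0
```

>>> play_rows:
  steps:
    - [0.2,0,0,1,0,0,0]
    - [0.2,0,0,0.5,0,0,0]
    - [0.2,0,0,0.5,0,0,0]
    - [0.2,0,0,0.5,0,0,0]
    - [0.2,0,0,0,0,0,0]
    - [0.2,0,0,0,0,0,0]
    - [0.2,0,0,0,0,0,0]

```text
t: 55.1
tcp_pos: [0.704, 0.1738, 0.0638]
tool_rot: [-3.14, -0.002, -0.15]
ft_force: [-0.4, 0.0, 0.7]
gripper_width: 0.597
gripper_force: 0.0
```

```bash
python3 - <<'E'
from h import *
go(.7035,.1723,.004,-.15)
rot(-.15)
s=shot("side"); u=pix("side",[[.7035,.1723,.01]])[0].astype(int); print(u)
cv2.imwrite("pics/c11.png",cv2.resize(s[u[1]-40:u[1]+30,u[0]-60:u[0]+40],(700,490),interpolation=cv2.INTER_CUBIC))
E
```

```text
t 55.1 az units 0.0 shift units [-0.01  0.05  1.99] q6 end 1.89 tcp [0.704  0.1738 0.0638] [-3.14e+00 -2.00e-03 -1.50e-01]
rot units [-0.02 -0.02  0.  ]
[365 179]
```

View pics/c11.png

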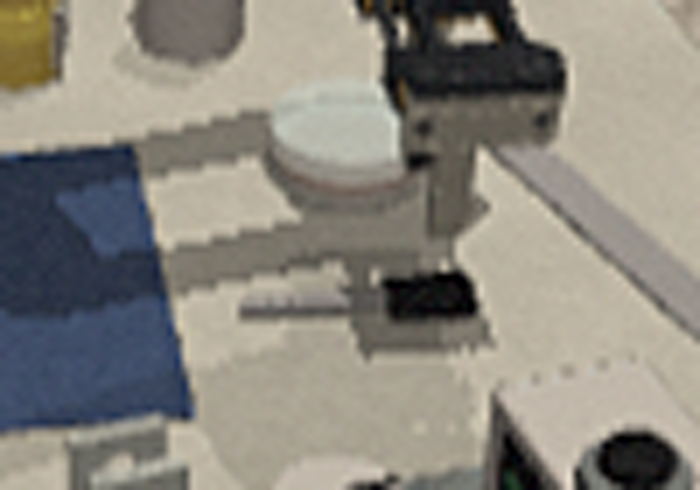

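The open fingers sit above the pin's handle at (430,297), clear of the dish stack. Going down and gripping.

>>> play_rows:
  steps:
    - [0.2,0,0.05,0.6,0,0,0]
    - [0.2,0,0,0.5,0,0,0]
    - [0.2,0,0,0.4,0,0,0]
    - [0.2,0,0,0.3,0,0,0]
    - [0.2,0,0,0.17,0,0,0]
    - [0.2,0,0,0,0,0,0]
    - [0.2,0,0,0,0,0,0]
    - [0.2,0,0,0,0,0,0]

```text
t: 55.82
tcp_pos: [0.7029, 0.1723, 0.003]
tool_rot: [-3.141, 0.0, -0.15]
ft_force: [0.0, 0.3, 0.9]
gripper_width: 0.602
gripper_force: 0.0
```

>>> play_rows:
  steps:
    - [-1,0,0,0,0,0,0]
    - [-1,0,0,0,0,0,0]
    - [-1,0,0,0,0,0,0]
    - [-1,0,0,0,0,0,0]
    - [-1,0,0,0,0,0,0]
    - [-1,0,0,0,0,0,0]
    - [-1,0,0,0,0,0,0]
    - [-1,0,0,0,0,0,0]
  squeeze: 40

```text
t: 56.48
tcp_pos: [0.7027, 0.1722, 0.0028]
tool_rot: [-3.141, 0.001, -0.15]
ft_force: [-0.7, -0.7, 0.5]
gripper_width: 0.318
gripper_force: 40.0
```

>>> play_rows:
  steps:
    - [-1,0,0,-0.5,0,0,0]
    - [-1,0,0,-1,0,0,0]
    - [-1,0,0,-1,0,0,0]
    - [-1,0,0,-1,0,0,0]
    - [-1,0,0,-0.5,0,0,0]
    - [-1,0,0,0,0,0,0]

```text
t: 56.98
tcp_pos: [0.7059, 0.1727, 0.1294]
tool_rot: [-3.138, -0.008, -0.15]
ft_force: [0.9, 1.4, -0.2]
gripper_width: 0.318
gripper_force: 40.0
```

```bash
cat >> h.py <<'E'
def eye(x,y,ps=.0657): return .5808+x*np.cos(ps)-y*np.sin(ps),-.2141+x*np.sin(ps)+y*np.cos(ps)
E
python3 - <<'E'
from h import *
x,y=eye(-.06,.36); go(x,y,.047,.0657+np.pi/2); print(x,y)
E
```

```text
t 56.98 az units -22.33 shift units [-0.59 -7.01  2.75] q6 end 0.14 tcp [0.7059 0.1727 0.1294] [-3.138 -0.008 -0.15 ]
0.49729446005806005 0.14118414656300812
```

>>> play_rows:
  steps:
    - [-1,0,0,0,0,0,-1]
    - [-1,0,0,0,0,0,-1]
    - [-1,0,0,0,0,0,-1]
    - [-1,0,0,0,0,0,-1]
    - [-1,0,0,0,0,0,-1]
    - [-1,0,0,0,0,0,-1]
    - [-1,0,0,0,0,0,-1]
    - [-1,0,0,0,0,0,-1]
    - [-1,0,0,0,0,0,-1]
    - [-1,0,0,0,0,0,-1]

```text
t: 57.82
tcp_pos: [0.7013, 0.1719, 0.1198]
tool_rot: [-3.139, 0.003, 0.654]
ft_force: [0.5, 0.0, -0.9]
gripper_width: 0.323
gripper_force: 40.0
```

>>> play_rows:
  steps:
    - [-1,0,0,0,0,0,-1]
    - [-1,0,0,0,0,0,-1]
    - [-1,0,0,0,0,0,-1]
    - [-1,0,0,0,0,0,-1]
    - [-1,0,0,0,0,0,-1]
    - [-1,0,0,0,0,0,-1]
    - [-1,0,0,0,0,0,-1]
    - [-1,0,0,0,0,0,-1]
    - [-1,0,0,0,0,0,-1]
    - [-1,0,0,0,0,0,-1]

```text
t: 58.65
tcp_pos: [0.7013, 0.1719, 0.1198]
tool_rot: [-3.137, 0.001, 1.454]
ft_force: [0.2, 0.3, -0.2]
gripper_width: 0.315
gripper_force: 40.0
```

>>> play_rows:
  steps:
    - [-1,0,0,0,0,0,-1]
    - [-1,0,0,0,0,0,-1]
    - [-1,0,0,0,0,0,-0.35]
    - [-1,0,-1,0,0,0,0]
    - [-1,0,-1,0,0,0,0]
    - [-1,0,-1,0,0,0,0]
    - [-1,0,-1,0,0,0,0]
    - [-1,0,-1,0,0,0,0]
    - [-1,0,-1,0,0,0,0]
    - [-1,0,-0.8,0,0,0,0]

```text
t: 59.48
tcp_pos: [0.4956, 0.158, 0.1202]
tool_rot: [-3.137, -0.0, 1.638]
ft_force: [-0.0, -0.2, -0.0]
gripper_width: 0.317
gripper_force: 40.0
```

>>> play_rows:
  steps:
    - [-1,0,0,0,0,0,0]
    - [-1,0,0,0,0,0,0]
    - [-1,0,0,0,0,0,0]

```text
t: 59.73
tcp_pos: [0.4991, 0.1584, 0.122]
tool_rot: [-3.141, -0.0, 1.638]
ft_force: [-0.0, 0.9, 0.4]
gripper_width: 0.317
gripper_force: 40.0
```

```bash
python3 - <<'E'
from h import *
x,y=eye(-.06,.36); go(x,y,.0448,.0657+np.pi/2); rot(.0657+np.pi/2);print(r.get_obs()["gripper_width"])
E
```

```text
t 59.73 az units 0.02 shift units [-0.57 -0.1   2.57] q6 end 0.11 tcp [0.4991 0.1584 0.122 ] [-3.141 -0.     1.638]
rot units [-0.01 -0.01  0.02]
0.31749846335108933
```

>>> play_rows:
  steps:
    - [-1,0,-0.1,0.8,0,0,0.02]
    - [-1,0,0,0.8,0,0,0]
    - [-1,0,0,0.5,0,0,0]
    - [-1,0,0,0.3,0,0,0]
    - [-1,-0.2,0,0.17,0,0,0]
    - [-1,-0.2,0,0,0,0,0]
    - [-1,-0.17,0,0,0,0,0]
    - [-1,0,0,0,0,0,0]
    - [-1,0,0,0,0,0,0]

```text
t: 60.48
tcp_pos: [0.4984, 0.1409, 0.0469]
tool_rot: [3.14, -0.001, 1.635]
ft_force: [-0.3, 0.3, -0.6]
gripper_width: 0.319
gripper_force: 40.0
```

```bash
python3 - <<'E'
from h import *
x,y=eye(-.06,.36); go(x,y,.0448,.0657+np.pi/2)
s=shot("side"); t=shot("top"); 
a=cv2.resize(s[165:240,290:390],(700,525),interpolation=cv2.INTER_CUBIC)[:300]
X,Y=eye(-.06,.26); o=ortho(t,"top",.05,X-.06,X+.06,Y-.14,Y+.14,2500)
cv2.imwrite("pics/c12.png",np.vstack([a,o]))
E
```

```text
t 60.48 az units -0.01 shift units [ 0.01 -0.04  0.07] q6 end 0.11 tcp [0.4984 0.1409 0.0469] [ 3.140e+00 -1.000e-03  1.635e+00]
```

View pics/c12.png

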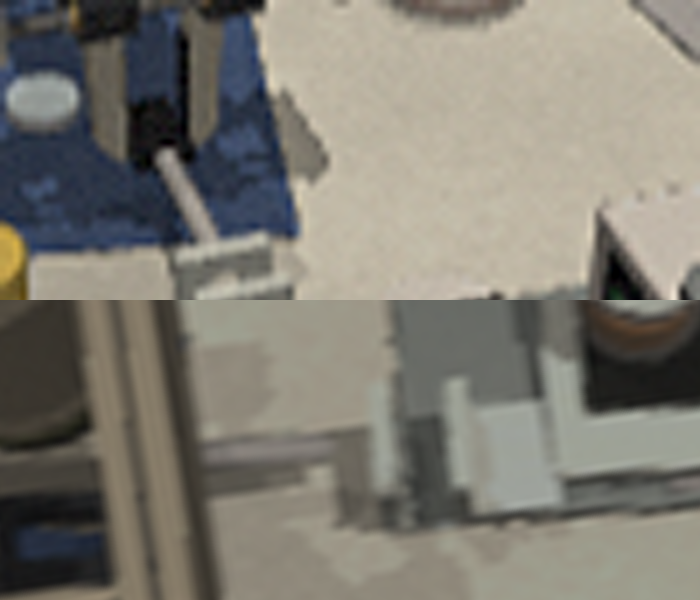

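The pin lies in line with the eyes. In the top crop the rod runs at row ≈447 and the outer plate's middle is at about 447, with the tip ahead of the plate. Starting a slow insertion.

>>> play_rows:
  steps:
    - [-1,0,-0.03,0.06,0,0,0]
    - [-1,-0.15,0,0,0,0,0]
    - [-1,-0.15,0,0,0,0,0]
    - [-1,-0.15,0,0,0,0,0]
    - [-1,-0.15,0,0,0,0,0]
    - [-1,-0.15,0,0,0,0,0]
    - [-1,-0.15,0,0,0,0,0]
    - [-1,0,0,0,0,0,0]
    - [-1,0,0,0,0,0,0]
  squeeze: 40

```text
t: 61.33
tcp_pos: [0.4981, 0.1139, 0.0438]
tool_rot: [-3.141, -0.001, 1.636]
ft_force: [-0.7, -0.1, -0.6]
gripper_width: 0.316
gripper_force: 40.0
```

>>> play_rows:
  steps:
    - [-1,-0.15,0,0,0,0,0]
    - [-1,-0.15,0,0,0,0,0]
    - [-1,0,0,0,0,0,0]

```text
t: 61.58
tcp_pos: [0.4987, 0.1045, 0.0438]
tool_rot: [-3.141, -0.0, 1.636]
ft_force: [0.2, 0.5, -0.7]
gripper_width: 0.319
gripper_force: 40.0
```

```bash
python3 - <<'E'
from h import *
x,y=eye(-.06,.2655); go(x,y,.0448,.0657+np.pi/2); o=r.get_obs(); print(o["ft_force"].round(1),o["ft_torque"].round(2),o["gripper_width"])
E
```

```text
t 61.58 az units -0.0 shift units [-1.93  0.03 -0.03] q6 end -0.07 tcp [0.4987 0.1045 0.0438] [-3.141 -0.     1.636]
[ 0.2  0.5 -0.7] [-0.02  0.05 -0.06] 0.31871860543567093
```

>>> play_rows:
  steps:
    - [-1,-0.15,0,-0.03,0,0,0]
    - [-1,-0.15,0.01,0,0,0,0]
    - [-1,-0.15,0,0,0,0,0]
    - [-1,-0.15,0.01,0,0,0,0]
    - [-1,-0.15,0,0,0,0,0]
    - [-1,-0.15,0,0,0,0,0]
    - [-1,0,0,0,0,0,0]

```text
t: 62.17
tcp_pos: [0.5011, 0.0774, 0.0447]
tool_rot: [-3.141, -0.0, 1.636]
ft_force: [-0.3, 0.8, -1.5]
gripper_width: 0.318
gripper_force: 40.0
```

>>> play_rows:
  steps:
    - [-1,-0.15,0,0,0,0,0]
    - [-1,-0.15,0,0,0,0,0]
    - [-1,-0.15,0,0,0,0,0]
    - [-1,-0.15,0,0,0,0,0]
    - [-1,0,0,0,0,0,0]

```text
t: 62.58
tcp_pos: [0.5023, 0.0595, 0.0447]
tool_rot: [-3.141, -0.0, 1.636]
ft_force: [0.3, -0.3, -0.7]
gripper_width: 0.314
gripper_force: 40.0
```

```bash
python3 - <<'E'
from h import *
x,y=eye(-.06,.2655); go(x,y,.0448,.0657+np.pi/2); o=r.get_obs(); print(o["ft_force"].round(1),o["ft_torque"].round(2),o["gripper_width"])
E
```

```text
t 62.58 az units -0.01 shift units [-0.42  0.01 -0.  ] q6 end -0.07 tcp [0.5023 0.0595 0.0447] [-3.141 -0.     1.636]
[ 0.3 -0.3 -0.7] [0.02 0.04 0.01] 0.3141705944942817
```

Smooth so far. I'll go on until the shoulder touches.

>>> play_rows:
  steps:
    - [-1,-0.1,0,0,0,0,0]
    - [-1,-0.1,0,0,0,0,0]
    - [-1,-0.1,0,0,0,0,0]
    - [-1,0,0,0,0,0,0]

```text
t: 62.92
tcp_pos: [0.5028, 0.0509, 0.0447]
tool_rot: [-3.141, -0.0, 1.636]
ft_force: [0.2, -0.3, -0.6]
gripper_width: 0.316
gripper_force: 40.0
```

>>> play_rows:
  steps:
    - [-1,-0.07,0,0,0,0,0]
    - [-1,0,0,0,0,0,0]
    - [-1,0,0,0,0,0,0]

```text
t: 63.17
tcp_pos: [0.5029, 0.0498, 0.0447]
tool_rot: [-3.141, -0.001, 1.636]
ft_force: [-1.0, 3.7, -0.5]
gripper_width: 0.319
gripper_force: 40.0
```

>>> play_rows:
  steps:
    - [-1,-0.07,0,0,0,0,0]
    - [-1,0,0,0,0,0,0]
    - [-1,0,0,0,0,0,0]

```text
t: 63.42
tcp_pos: [0.503, 0.0495, 0.0447]
tool_rot: [-3.141, -0.004, 1.637]
ft_force: [0.2, 13.6, 0.0]
gripper_width: 0.318
gripper_force: 40.0
```

```bash
python3 - <<'E'
from h import *
x,y=eye(-.06,.2655); go(x,y,.0448,.0657+np.pi/2); o=r.get_obs(); print(o["ft_force"].round(1),o["ft_torque"].round(2),o["gripper_width"])
E
```

```text
t 63.42 az units 0.0 shift units [-0.09  0.01 -0.  ] q6 end -0.08 tcp [0.503  0.0495 0.0447] [-3.141 -0.004  1.637]
[ 0.2 13.6  0. ] [ 2.31  0.16 -0.15] 0.31812759130590684
```

The shoulder made contact at 13 N. Releasing, then the key.

>>> play_rows:
  steps:
    - [-1,0.06,0,0,0,0,0]
    - [-0.2,0,0,0,0,0,0]
    - [-0.1,0,0,0,0,0,0]
    - [-0.1,0,0,0,0,0,0]
    - [-0.1,0,0,-0.5,0,0,0]
    - [-0.1,0,0,-1,0,0,0]
    - [-0.1,0,0,-1,0,0,0]
    - [-0.1,0,0,-1,0,0,0]
    - [-0.1,0,0,-1,0,0,0]
    - [-1,0,0,0,0,0,0]

```text
t: 64.25
tcp_pos: [0.5068, 0.0485, 0.1871]
tool_rot: [3.132, 0.001, 1.636]
ft_force: [0.8, 0.6, 1.3]
gripper_width: 0.416
gripper_force: 0.0
```

>>> play_rows:
  steps:
    - [-1,0,0,0,0,0,0]
    - [-1,0,0,0,0,0,0]
    - [-1,0,0,0,0,0,0]
    - [-1,0,0,0,0,0,0]

```text
t: 64.58
tcp_pos: [0.502, 0.0488, 0.1779]
tool_rot: [-3.138, -0.001, 1.636]
ft_force: [-0.2, 0.4, -1.2]
gripper_width: 0.141
gripper_force: 0.0
```

```bash
python3 - <<'E'
from h import *
go(.698,-.0963,.13,.0657+np.pi/2)
s=shot("side")
cv2.imwrite("pics/c13.png",cv2.resize(s[170:330,290:450],(600,600),interpolation=cv2.INTER_CUBIC))
d=r.cut_out("side","read_key"); print([(round(q["conf"],2),q["rect"]) for q in d]); print(pix("side",[[.698,-.0963,.1],[.698,-.0963,.11]]))
E
```

```text
t 64.58 az units -0.0 shift units [-5.26  6.2   1.6 ] q6 end -0.3 tcp [0.502  0.0488 0.1779] [-3.138e+00 -1.000e-03  1.636e+00]
[(0.65, [369.1, 245.7, 18.3, 33.5])]
[[396.3463829  206.24879514]
 [396.75469776 203.58825875]]
```

View pics/c13.png

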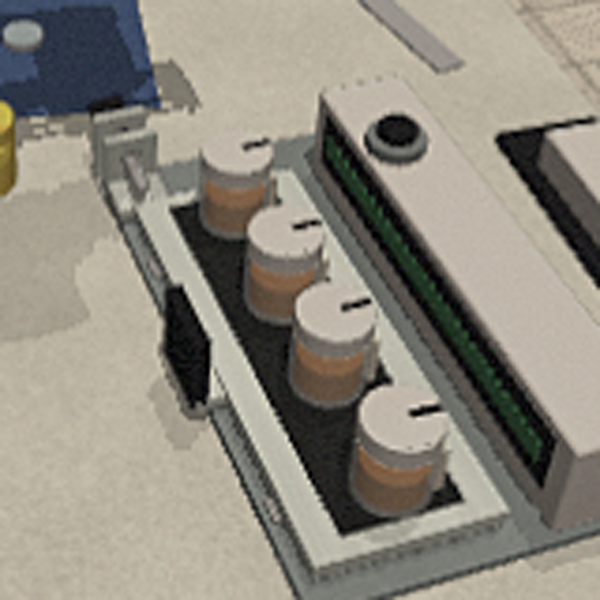

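The pin passes both eyes and its tip shows at (135,175). All jars stand, and the key at (397,130) agrees with my estimate. Moving over the key.

>>> play_rows:
  steps:
    - [-1,-0.75,0.88,0,0,0,0]
    - [-1,-0.75,0.88,0,0,0,0]
    - [-1,-0.75,0.88,0,0,0,0]
    - [-1,-0.75,0.88,0,0,0,0]
    - [-1,-0.75,0.88,0,0,0,0]
    - [-1,-0.75,0.88,0,0,0,0]
    - [-1,-0.76,0.9,0,0,0,0]
    - [-1,0,0,0.8,0,0,0]
    - [-1,0,0,0.8,0,0,0]
    - [-1,0,0,0,0,0,0]

```text
t: 65.52
tcp_pos: [0.695, -0.0962, 0.1236]
tool_rot: [-3.131, -0.004, 1.636]
ft_force: [-1.4, 0.5, -2.4]
gripper_width: 0.005
gripper_force: 0.0
```

>>> play_rows:
  steps:
    - [-1,0,0,0.3,0,0,0]
    - [-1,0,0,0.2,0,0,0]
    - [-1,0,0,0,0,0,0]
    - [-1,0,0,0,0,0,0]

```text
t: 65.85
tcp_pos: [0.6987, -0.0961, 0.1178]
tool_rot: [3.141, -0.0, 1.637]
ft_force: [0.4, 0.4, -0.3]
gripper_width: 0.008
gripper_force: 0.0
```

>>> play_rows:
  steps:
    - [-1,0,0,0.15,0,0,0]
    - [-1,0,0,0,0,0,0]
    - [-1,0,0,0,0,0,0]

```text
t: 66.1
tcp_pos: [0.6993, -0.0963, 0.1133]
tool_rot: [3.14, -0.0, 1.637]
ft_force: [0.8, 0.3, 3.6]
gripper_width: 0.006
gripper_force: 1.8
```

```bash
python3 - <<'E'
from h import *
go(.698,-.0963,.1,.0657+np.pi/2); print(r.get_obs()["ft_force"])
E
```

```text
t 66.1 az units 0.0 shift units [ 0.   -0.04  0.44] q6 end -0.28 tcp [ 0.6993 -0.0963  0.1133] [ 3.14  -0.     1.637]
[0.79671929 0.27950792 3.59616955]
```

>>> play_rows:
  steps:
    - [-1,0,0,0.08,0,0,0]
    - [-1,0,0,0,0,0,0]
    - [-1,0,0,0.05,0,0,0]
    - [-1,0,0,0,0,0,0]

```text
t: 66.43
tcp_pos: [0.6994, -0.0963, 0.1111]
tool_rot: [3.139, -0.0, 1.637]
ft_force: [-3.7, 2.6, 16.0]
gripper_width: 0.01
gripper_force: 7.6
```

>>> play_rows:
  steps:
    - [-1,0,0,0.06,0,0,0]
    - [-1,0,0,0,0,0,0]
    - [-1,0,0,0,0,0,0]

```text
t: 66.68
tcp_pos: [0.6995, -0.0963, 0.1109]
tool_rot: [3.139, 0.0, 1.637]
ft_force: [-8.3, 3.0, 23.9]
gripper_width: 0.004
gripper_force: 12.0
```

The key bottomed out: about 6 mm of travel, then the force rose to 24 N. Lifting clear and doing a final check.

>>> play_rows:
  steps:
    - [-1,0,0,-0.5,0,0,0]
    - [-1,0,0,-1,0,0,0]
    - [-1,0,0,-1,0,0,0]
    - [-1,0,0,-1,0,0,0]
    - [-1,1,0,0,0,0,0]
    - [-1,1,0,0,0,0,0]
    - [-1,1,0,0,0,0,0]
    - [-1,0,0,0,0,0,0]
    - [-1,0,0,0,0,0,0]

```text
t: 67.43
tcp_pos: [0.692, -0.0048, 0.2108]
tool_rot: [-3.14, -0.001, 1.639]
ft_force: [0.3, 0.1, -0.1]
gripper_width: 0.006
gripper_force: 0.0
```

```bash
python3 - <<'E'
from h import *
s=shot("side"); t=shot("top")
a=cv2.resize(s[170:330,290:450],(520,520),interpolation=cv2.INTER_CUBIC)
cv2.imwrite("pics/c14.png",a)
p=cv2.imread("pics/t9.png"); print("strip",blob(t,(.58,-.22),.03,.22,45))
E
```

```text
strip ((579.7127075195312, -214.0933074951172), (87.1058349609375, 325.0086975097656), 3.8014349937438965)
```

View pics/c14.png

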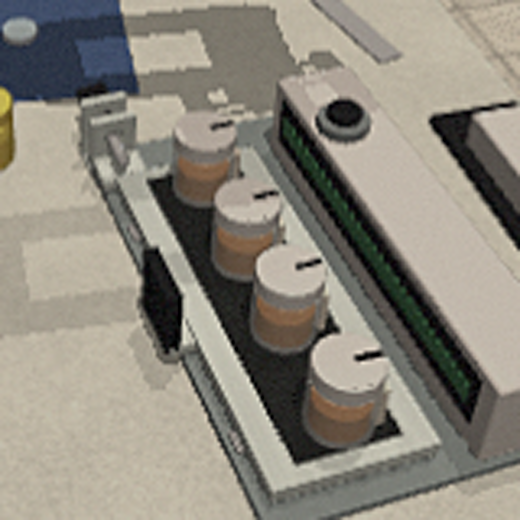

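The final picture shows four jars upright with ribs to the window, the pin through the eyes at (118,150) and the carriage unmoved. Handing in.

```bash
python3 -c "
from workcell import r
print(r.finish_job())"
```

```text
the job is handed in; nothing more can be done
None
```

I handed the job in at about 67 s: all four jars stand on the strip with labels to the window, the carriage is home and pinned to the shoulder, and the read key was pressed right down; no verdict came back, and sliding the carriage home loaded the wrist to about 40 N against its end stop.

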